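Load a label roll and close its guide with the thumbwheel

TASK

Load the white label roll into the bay of the open label printer so that it rests in line on the two steel rails, and let go of it. Then, with a light fingertip, roll the orange thumbwheel on the printer's deck towards the printer's left until the blue guide has pushed the roll snugly against the white fence with no play left. Do not push the blue guide itself or help the closing roll by hand, do not press hard on the wheel or squash the roll, leave everything else where it is, and move clear.

Things in the scene. Friction and masses are not known exactly. Their poses are not given: they have to be found in the camera images.
- printer: Grey label printer, cover off, fixed; 240 x 240 mm, slab 35 mm high. Origin on the table; x away from its front, y to its left, z up. Two steel rails along y (8 mm thick, at x = +17 and -17 mm, tops at z 42 mm, y -80..40 mm) carry the roll. Front block at x -120..-85 mm, 62 mm high. Left deck x -80..120, y 53..125 mm, top at z 60 mm. Behind the rails (x > 30 mm, y < 50 mm) only the slab.
- bay (a point): Where the roll's centre is when it rests on the rails against the fence: printer x 0, y 17.5, z 62.7 mm; axes as the printer's. The white fence is an upright plate 6 mm thick, x -30..30 mm, up to z 85 mm, its bay-side face at printer y = +40 mm (22.5 mm to the left of this point).
- wheel_deck (a point): Point on the deck's top (z 60 mm) straight above the axle of the orange, black-ribbed thumbwheel; axes as the printer's. The wheel (radius 18 mm, 12 mm wide in x) turns about an axle along x and sticks out of a slot in the deck; its crown is 4 to 8 mm above this point, different in every printer and not measured: find it by feel. The wheel is rigid; over 20 N harms it.
- wheel (a joint): Thumbwheel angle in rad, growing as its crown rolls to printer +y (left), which closes the guide 10 mm per rad (1 mm of crown travel = 0.56 mm of guide). It takes about 0.03 N m to turn and stays where left. A fingertip slips on it if pressed under some 3 N, or once the guide is stopped; 4 to 8 N rolls it well. More than one stroke may be needed.
- guide (a joint): Travel in m of the blue guide (upright plate 56 mm long in x, 6 mm thick, z 38..85 mm) along printer +y. The gap between guide and fence is 0.075 minus this value. Starts between about 0.003 and 0.021; stop at 0.034; with the roll clamped against the fence it reads 0.030.
- roll_center (a point): Centre of the white label roll: a rigid cylinder, 52 mm in diameter, 45 mm long along its own y axis, which is level; about 0.12 kg. It starts on a low black stand (62 x 70 mm, same axes, rails 15 mm high), centre 36 mm above the table.
- roll_yellow_center (a point): Centre of a yellow roll of the same size on a second black stand: a bystander, leave it.
Not all that is in view belongs to the job. What is shaped like the part that bears roll_center but pink or purple is not meant.

How it is judged:
By the outcome, as a careful person would: the job done as asked, in the order asked, and still so for the second after the job is handed in, with the robot touching nothing.
It also fails if it takes over 72 s, if anything falls off the work surface, if the arm or the gripper's body presses on something with over 40 N, if the wrist force passes 120 N, or if a joint passes its speed limit or range.

ROBOT

A 6-joint arm with a two-finger parallel gripper is mounted at the origin on the work surface. World frame = base frame: x ahead of the robot, y to its left, z up, the work surface at z = 0. Lengths are in m, angles in degrees, forces in N, time in s.
With the tool pointing down it reaches from about 0.3 to 0.75 m from the base axis. Payload 8.5 kg.
Tool frame: the origin (TCP) lies at the very end of the fingers, on their centre line; the grasp point (between the pads) lies grasp_offset behind it (grasp_offset is the distance from the TCP to the grasp point, in m); x points along the fingers, z is the direction in which the jaws open and shut, and the axes are right-handed (so a half turn about x gives the same grasp; the last joint's range is limited). The gripper opens to 85 mm and grips with 20 to 120 N. Pads are 22 mm wide; open, the fingers measure 114 mm over their backs; the gripper's body (76 mm by 85 mm) begins 54 mm behind the grasp point. The pads swing forward as they close: fully open they stand 13 mm farther back than shut.
Start: joints at [60.487, 21.807, 74.336, -0, 83.858, -12.336], TCP at [0.162, 0.525, 0.231] pointing down, gripper open.
Joint ranges: [-178.18, 178.18], [-50.72, 133.34], [12.68, 142.11], [-81.47, 261.47], [9.98, 163.14], [-165.26, 165.26]. Speed limits (degrees/s): [136.94, 136.94, 180, 180, 180, 180].

INTERFACE

Orientations are given as a 3x3 rotation matrix whose columns are the frame's x, y, z axes.
In Python, from rig import observe, get_image, close_job, recognise, grasp_offset gives the robot as it stands.
- The arm moves only by the tool drive_tool, never from a script. Its argument "targets" is a list that holds one entry, the list of rows, each a list of 7 numbers: the shift along the tool's x, y, z in units of 50 mm (1.0 is 50 mm), then the turn, a rotation vector about the tool's x, y, z in rad, then the opening, from -1 (shut) to 1 (fully open), so that 0 is half open. A call has 1 to 5 rows; each row shifts and turns the commanded pose from where the row before left it, along the tool's axes as they then stand; what a row does not reach is not made up. A row lasts 1/10 s, in which the tool goes at most 50 mm and 8.59 degrees, less where a joint would pass 70% of its speed; a pose out of reach is approached as far as the arm can. A call is refused whole if a number of a shift passes 1 or a number of a turn 0.15, either way. A call with a gripper value outside its range is refused whole. The fingers move at their own pace and stop on an object; "force" is the grip in N (left out, the last holds). Time passes only in rows, so rows that do not move let the fingers close. It gives the time, the measured TCP pose, the force and the opening at its end, in the units of the state.
- observe(): the state, without advancing time (a new reading comes with each control period).
- get_image(name): name is "side" or "top" or "wrist"; returns a dict with "image" (400x640x3 uint8, red, green, blue), "fx", "fy", "cx", "cy" (pixels), "k1" (the pictures are not rectified: a ray, as slopes to the right and down, at radius r is drawn at 1 + k1 r^2 times it, then the intrinsics apply), "rvec" (rotation vector, rad) and "tvec" (3), from world to camera coordinates, as OpenCV has them. Camera axes: x right, y down, z forward; pixel columns grow to the right and rows downward; lengths in m; the calibration is good to about 2 mm. A picture is of the moment at which its call begins. There is no depth.
- close_job(): hands the job in, once; it reports no verdict.
Trained networks look in a picture, given as the dict that the camera call returned (one of the last four; its "shot" number tells which), for a name from the list of things; names that differ only in an ending like _2 or _b are one class to them, and where a whole thing is asked for, a point or a joint stands for the part that bears it (a point fixed in the world has none). Each returns a list of dicts, best first, with "p" (0 to 1); they miss things now and then, are a little off and sometimes report something else, mostly with a low value. They report only what shows in the picture. A call takes as long as a camera call. They do not tell look-alikes from the thing itself.
- recognise(label, picture): "at" ([column, row] as shares, 0 to 1, of the picture: columns of its width, rows of its height, amid what is visible of it).
The state is a dict: "time_s": time; "q": joint angles; "qvel": joint speeds; "joint_efforts": joint torques, N m; "position": TCP position; "tool_rot": TCP orientation; "ft_force": force on the tool from outside, world axes, zero at the start; "wrist_torque": the same for the moment, N m; "grip_width": finger opening in m.
Only numpy, scipy, OpenCV 4.12 (cv2) and the standard library are available. Lean on these libraries where they do the work, as an engineer would, in place of code of your own. Each camera call takes 0.05 s, during which the arm holds its last target.

## Working session

There is one attempt and no reset: what is moved stays moved. The work goes in short steps, Python scripts to look and compute and a tool call to move; the robot and the scene stay as the last step left them, time stands still between calls to the robot, and variables do not carry over. Pictures are saved under pics/ and viewed, and the job is handed in when it is done.

Besides the shell and the picture viewer there is one more tool, called after "Request:" as name([rows], argument=value, ...), one row to a line, values as JSON. drive_tool: Moves the arm, as the interface text tells. Its arguments: {"type":"object","properties":{"targets":{"type":"array"},"force":{"type":"number"}},"required":["targets"]}

```bash
ls; mkdir -p pics; cat > h.py <<'E'
import numpy as np,cv2
from rig import *
def save(d,n): cv2.imwrite('pics/'+n,d['image'][:,:,::-1])
def cam(d):
    R=cv2.Rodrigues(np.array(d['rvec'],float))[0]; return R,np.array(d['tvec'],float)
def ray(d,u,v):
    R,t=cam(d); xd=(u-d['cx'])/d['fx']; yd=(v-d['cy'])/d['fy']; x,y=xd,yd
    for _ in range(30):
        s=1+d['k1']*(x*x+y*y); x,y=xd/s,yd/s
    r=R.T@np.array([x,y,1.]); return -R.T@t, r/np.linalg.norm(r)
def onz(d,u,v,z):
    c,r=ray(d,u,v); return c+r*(z-c[2])/r[2]
def proj(d,P):
    R,t=cam(d); p=np.atleast_2d(P)@R.T+t; x=p[:,0]/p[:,2]; y=p[:,1]/p[:,2]; s=1+d['k1']*(x*x+y*y)
    return np.c_[d['fx']*x*s+d['cx'],d['fy']*y*s+d['cy']]
def tri(*obs):
    A=np.zeros((3,3));b=np.zeros(3)
    for d,u,v in obs:
        c,r=ray(d,u,v);M=np.eye(3)-np.outer(r,r);A+=M;b+=M@c
    return np.linalg.solve(A,b)
E
python3 - <<'E'
from h import *
print(grasp_offset, observe())
for n in ['side','top','wrist']:
    d=get_image(n); save(d,n+'0.png')
    R,t=cam(d); print(n,'cam at',-R.T@t,d['fx'],d['k1'])
    for l in ['printer','bay','wheel_deck','wheel','guide','roll_center','roll_yellow_center']:
        try: print(l,[(round(x['p'],2),round(x['at'][0]*640),round(x['at'][1]*400)) for x in recognise(l,d)])
        except Exception as e: print(l,e)
E
```

```text
pics
0.0187 {'time_s': 0.0, 'q': array([ 6.04871167e+01,  2.18428968e+01,  7.43854500e+01,  2.35614571e-04,
        8.38569614e+01, -1.23360489e+01]), 'qvel': array([0.03005935, 0.01075263, 0.01632283, 0.00785195, 0.09783734,
       0.00807577]), 'joint_efforts': array([-7.43295113e-04, -4.48466349e+01, -2.31280124e+01, -2.28624813e-04,
        4.73121065e-03,  6.07800477e-07]), 'position': array([0.16228497, 0.52521035, 0.2306898 ]), 'tool_rot': array([[-7.37022296e-04, -9.55397594e-01,  2.95321680e-01],
       [-1.29369952e-03,  2.95322424e-01,  9.55396772e-01],
       [-9.99998892e-01,  3.22091205e-04, -1.45365662e-03]]), 'ft_force': array([ 0.54113945, -0.07892882,  0.45841311]), 'wrist_torque': array([-0.01173786,  0.02132927,  0.00713231]), 'grip_width': 0.08520821056042176}
side cam at [ 0.13132221 -0.4353513   0.72267471] 520.800118893264 -0.0201885182761602
printer [(0.91, 431, 315)]
bay [(0.97, 432, 315)]
wheel_deck [(0.7, 430, 313)]
wheel [(0.43, 410, 248)]
guide [(0.69, 457, 305)]
roll_center [(0.97, 346, 199), (0.89, 261, 139), (0.62, 264, 168), (0.22, 408, 245)]
roll_yellow_center [(0.72, 287, 211)]
top cam at [0.38372087 0.11443049 0.74705509] 390.4723759926149 -0.052499895348667634
printer [(0.81, 431, 174), (0.49, 195, 181)]
bay [(0.55, 431, 170)]
wheel_deck [(0.56, 435, 172)]
wheel []
guide [(0.56, 456, 157)]
roll_center [(0.83, 196, 183), (0.79, 291, 142), (0.63, 214, 240), (0.57, 387, 144), (0.43, 431, 171)]
roll_yellow_center [(0.74, 268, 203)]
wrist cam at [0.0846239  0.54960196 0.37518903] 350.09392743808814 0.025869179694485295
printer []
bay []
wheel_deck []
wheel []
guide []
roll_center []
roll_yellow_center []
```

View pics/side0.png

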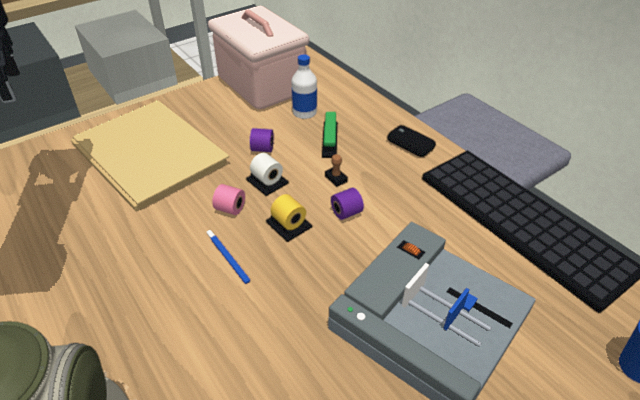

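View pics/top0.png

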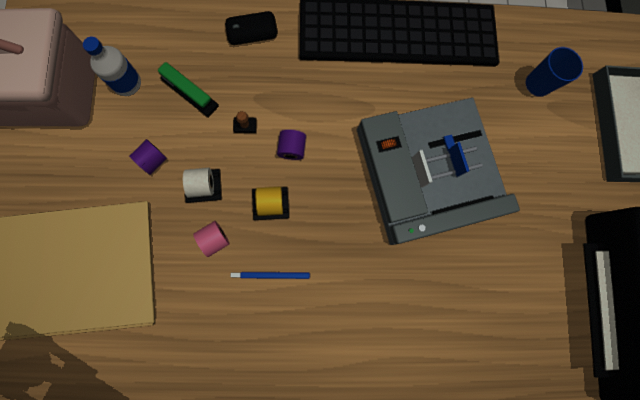

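View pics/wrist0.png

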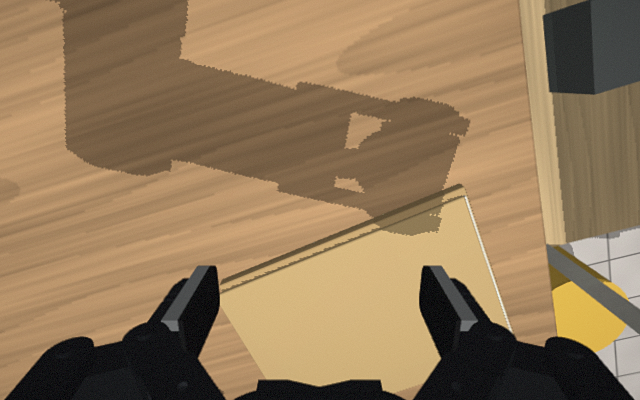

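White roll: side (264,168), top (199,183), on a black stand. It could be mistaken for several others:

| Look-alike | Side pixel | Top pixel |
|---|---|---|
| Purple | (261,139) | (148,157) |
| Purple | (347,204) | (292,144) |
| Pink | (228,200) | (211,239) |
| Yellow, on a stand | (287,211) | (269,203) |

I choose the white one on the stand and will check it in close crops.

```bash
python3 - <<'E'
import cv2
t=cv2.imread('pics/top0.png'); s=cv2.imread('pics/side0.png')
def crop(i,x0,y0,x1,y1,k): return cv2.resize(i[y0:y1,x0:x1],None,fx=k,fy=k,interpolation=cv2.INTER_CUBIC)
cv2.imwrite('pics/c1.png',crop(t,345,90,525,250,4)[:600,:800])
cv2.imwrite('pics/c2.png',crop(s,320,215,540,400,3.2)[:600,:800])
a=crop(t,170,155,300,225,6);b=crop(s,210,120,320,245,4)
cv2.imwrite('pics/c3.png',a[:600,:800]);cv2.imwrite('pics/c4.png',b)
E
```

```text
(no output)
```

View pics/c1.png

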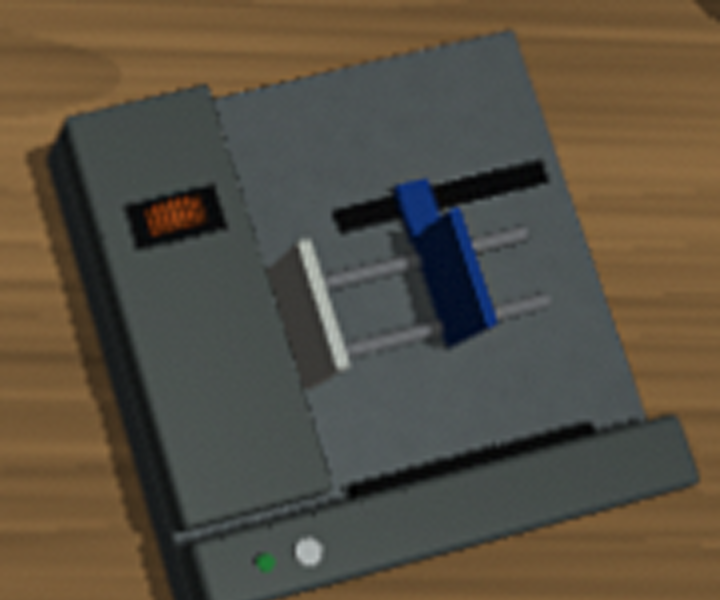

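View pics/c2.png

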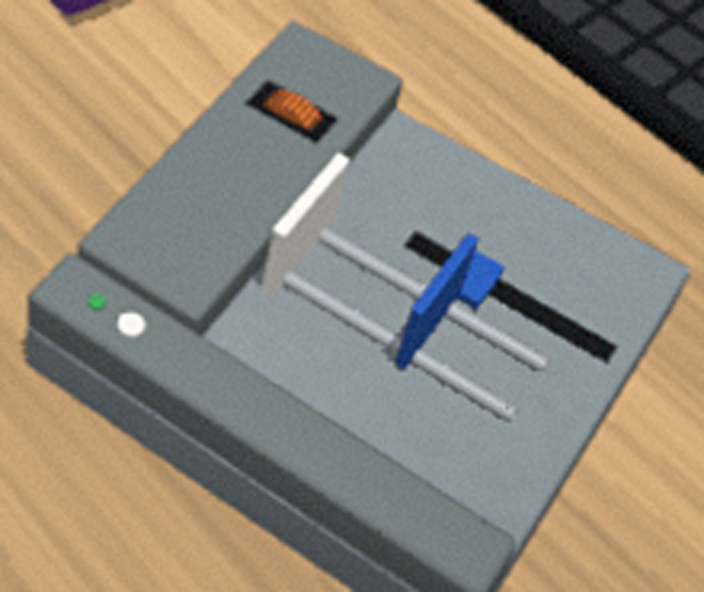

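View pics/c3.png

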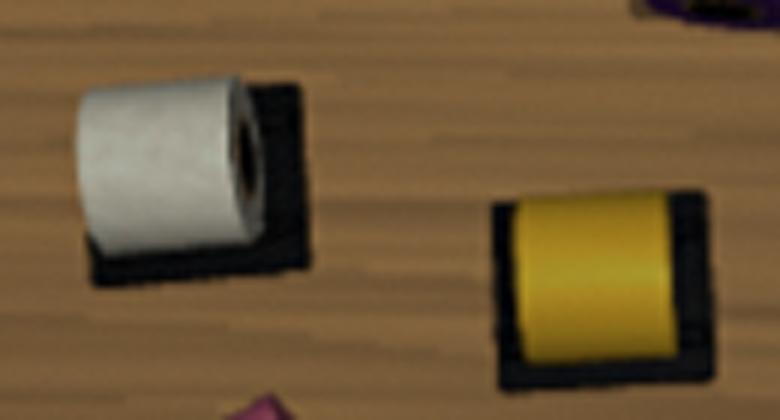

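View pics/c4.png

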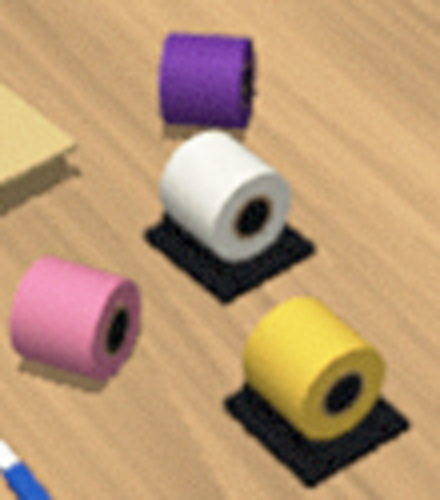

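```bash
cat > fit.py <<'E'
from h import *
from scipy.optimize import least_squares
d={n:get_image(n) for n in ['top','side']}
T=[(120,125,60,68,120),(120,53,60,207,87),(-80,53,60,330,490),(-80,125,60,178,535),(120,-120,35,514,32),(-85,-120,62,682,415),(-120,-120,62,697,478),(30,40,85,313,240),(-30,40,85,350,366),(17,-80,42,527,231),(-17,-80,42,549,299)]
S=[(120,125,60,293,22),(120,53,60,402,80),(-80,53,60,202,326),(-80,125,60,80,245),(120,-120,35,688,272),(-85,-120,62,513,545),(30,40,85,348,156),(-30,40,85,278,236),(17,-80,42,545,362),(-17,-80,42,513,410)]
obs=[('top',p[:3],((p[3]+.5)/4-.5+345,(p[4]+.5)/4-.5+90)) for p in T]+[('side',p[:3],((p[3]+.5)/3.2-.5+320,(p[4]+.5)/3.2-.5+215)) for p in S]
def W(x,P): 
    c,s=np.cos(x[2]),np.sin(x[2]); P=np.array(P,float)/1000
    return np.array([x[0]+c*P[0]-s*P[1],x[1]+s*P[0]+c*P[1],P[2]+(x[3] if len(x)>3 else 0)])
def res(x,sel): return np.concatenate([proj(d[n],W(x,P))[0]-uv for n,P,uv in obs if n in sel])
for sel in (['top'],['side'],['top','side']):
  for n in (3,4):
    r=least_squares(res,[0.42,-0.1,0.25,0][:n],args=(sel,),loss='soft_l1'); print(sel,r.x,np.degrees(r.x[2]));
    q=r.fun.reshape(-1,2)
    if n==3: print(np.abs(res(r.x,sel)).reshape(-1,2).round(1).tolist())
x=least_squares(res,[0.42,-0.1,0.25],args=(['top','side'],),loss='soft_l1').x
np.save('printer.npy',x)
for n,P in [('bay',(0,17.5,62.7)),('fence',(0,40,85))]: print(n,W(x,P))
# wheel
w=tri((d['top'],(177+.5)/4-.5+345,(214+.5)/4-.5+90),(d['side'],(294+.5)/3.2-.5+320,(105+.5)/3.2-.5+215)); print('wheel',w)
c,s=np.cos(x[2]),np.sin(x[2]); D=w[:2]-x[:2]; print('wheel in printer',c*D[0]+s*D[1],-s*D[0]+c*D[1])
for n,u,v in [('top',177/4+345,214/4+90),('side',294/3.2+320,105/3.2+215)]:
    w=onz(d[n],u,v,0.063);D=w[:2]-x[:2]; print(n,'wheel in printer',c*D[0]+s*D[1],-s*D[0]+c*D[1])
# roll: silhouette
for n,col in [('top',None),('side',None)]:
    im=d[n]['image']; hsv=cv2.cvtColor(im,cv2.COLOR_RGB2HSV)
    m=((hsv[...,1]<50)&(hsv[...,2]>90)).astype(np.uint8)
    c0=(199,183) if n=='top' else (264,168)
    nn,l,st,ce=cv2.connectedComponentsWithStats(m); k=l[c0[1],c0[0]]; print(n,st[k],ce[k])
E
python3 fit.py
```

```text
['top'] [ 0.56273598 -0.15548683  0.25997369] 14.895395354912266
[[1.8, 0.9], [0.1, 1.2], [0.8, 0.7], [1.0, 0.7], [2.1, 1.4], [1.5, 1.1], [3.8, 1.4], [1.5, 0.2], [0.8, 0.7], [1.6, 0.9], [1.6, 0.7]]
['top'] [ 0.56573286 -0.15966484  0.25990408 -0.01160209] 14.89140712907589
['side'] [ 0.56366498 -0.15846142  0.2644191 ] 15.150098734347464
[[0.8, 1.3], [1.1, 0.6], [1.5, 0.8], [1.7, 0.0], [4.8, 0.2], [6.3, 0.7], [0.1, 1.7], [1.8, 0.7], [0.9, 0.7], [1.1, 0.3]]
['side'] [ 0.56946885 -0.15427973  0.26217829 -0.0099048 ] 15.021709548599329
['top', 'side'] [ 0.56299187 -0.1572094   0.26082647] 14.944255823528026
[[0.9, 1.0], [0.9, 1.2], [1.8, 0.5], [2.0, 0.8], [2.8, 1.5], [2.4, 1.3], [4.7, 1.2], [0.6, 0.1], [0.2, 0.6], [0.8, 0.8], [0.7, 0.5], [1.2, 1.6], [0.6, 0.8], [2.5, 1.3], [2.6, 0.6], [4.0, 0.2], [4.9, 0.4], [0.6, 1.4], [0.9, 0.2], [1.9, 0.9], [2.2, 0.6]]
['top', 'side'] [ 0.56447929 -0.15664321  0.26092749 -0.00364688] 14.950043731816177
bay [ 0.55847898 -0.1403013   0.0627    ]
fence [ 0.5526767  -0.11856231  0.085     ]
wheel [ 0.60027359 -0.05667695  0.06348884]
wheel in printer 0.06194597362849759 0.08751797703780619
top wheel in printer 0.06045072173696418 0.08758244980604535
side wheel in printer 0.06303080031070224 0.08639111195020184
top [183 168  28  28 656] [195.94664634 182.01981707]
side [250 152  33  33 655] [264.88244275 167.81526718]
```

```bash
sed -i 's/,-120,35,/,-115,35,/g; s/(-85,-120,62/(-85,-115,62/g; s/(-120,-120,62/(-120,-115,62/g' fit.py; cat >> fit.py <<'E'
# roll fit : outline of cylinder by convex hull vs mask
from scipy.optimize import minimize
th=np.linspace(0,2*np.pi,40)
def hullmask(n,p):
    c,s=np.cos(p[2]),np.sin(p[2]); P=[]
    for yy in(-.0225,.0225):
        X=.026*np.cos(th);Z=.026*np.sin(th)+.036
        P.append(np.c_[p[0]+c*X-s*yy,p[1]+s*X+c*yy,Z])
    return cv2.convexHull(proj(d[n],np.vstack(P)).astype(np.float32))[:,0]
ms={}
for n,c0,rg in [('top',(195,183),(170,155,225,210)),('side',(262,168),(235,140,300,200))]:
    im=d[n]['image'];x0,y0,x1,y1=rg; hsv=cv2.cvtColor(im,cv2.COLOR_RGB2HSV)
    m=np.zeros(im.shape[:2],np.uint8); m[y0:y1,x0:x1]=((hsv[...,1]<70)&(hsv[...,2]>75))[y0:y1,x0:x1]
    nn,l,st,ce=cv2.connectedComponentsWithStats(m);k=l[c0[1],c0[0]]
    m=(l==k).astype(np.uint8); cs=cv2.findContours(m,0,2)[0]; h=cv2.convexHull(max(cs,key=len)); m2=np.zeros_like(m); cv2.fillPoly(m2,[h],1); ms[n]=m2
def cost(p,sel=('top','side')):
    e=0
    for n in sel:
        h=hullmask(n,p); a=np.zeros((1600,2560),np.uint8); cv2.fillPoly(a,[np.round((h+.5)*4).astype(np.int32)],255)
        b=cv2.resize(a,(640,400),interpolation=cv2.INTER_AREA)/255.; e+=np.abs(b-ms[n]).sum()
    return e
for sel in (('top',),('side',),('top','side')):
  best=None
  for a0 in (0,.15):
    r=minimize(cost,[0.395,0.335,a0],args=(sel,),method='Nelder-Mead',options=dict(initial_simplex=[[.395,.335,a0],[.405,.335,a0],[.395,.345,a0],[.395,.335,a0+.1]]))
    if best is None or r.fun<best.fun: best=r
  print(sel,best.x,np.degrees(best.x[2]),best.fun,[int(ms[n].sum()) for n in sel])
np.save('roll.npy',best.x)
# stand edges from top & side crops, at z~0.005?
E
python3 fit.py; python3 - <<'E'
from h import *
print(observe()['time_s'])
E
```

```text
['top'] [ 0.56292294 -0.15662945  0.26121037] 14.966251751782034
[[1.2, 0.9], [0.6, 1.2], [1.5, 0.6], [1.7, 0.7], [0.2, 1.0], [0.4, 0.6], [2.0, 1.9], [0.9, 0.1], [0.1, 0.7], [1.1, 0.8], [1.0, 0.5]]
['top'] [ 0.56414843 -0.15856251  0.26135087 -0.00482601] 14.974301835458444
['side'] [ 0.56287472 -0.15899857  0.2586376 ] 14.818843177376703
[[0.4, 1.0], [1.4, 0.1], [1.8, 0.6], [1.9, 0.0], [2.0, 0.5], [2.3, 0.7], [0.2, 2.1], [1.7, 1.0], [1.1, 0.0], [1.4, 0.4]]
['side'] [ 0.56661131 -0.1565112   0.25824181 -0.0060043 ] 14.796165522488609
['top', 'side'] [ 0.56285436 -0.15788184  0.25920949] 14.85161005858111
[[0.5, 1.0], [1.4, 1.2], [2.1, 0.6], [2.2, 0.8], [1.0, 0.9], [0.2, 0.5], [2.6, 2.1], [0.2, 0.2], [0.5, 0.7], [0.4, 0.9], [0.4, 0.6], [0.9, 1.3], [0.9, 0.5], [2.3, 1.0], [2.3, 0.4], [1.4, 1.0], [1.7, 1.4], [0.4, 1.7], [1.1, 0.5], [1.7, 0.5], [2.0, 0.1]]
['top', 'side'] [ 0.56401911 -0.15777436  0.25921927 -0.00274458] 14.852169901949251
bay [ 0.55836882 -0.14096646  0.0627    ]
fence [ 0.5526017  -0.11921812  0.085     ]
wheel [ 0.60027359 -0.05667695  0.06348884]
wheel in printer 0.06210965015018122 0.08823275298900075
top wheel in printer 0.060614295962671906 0.08829480789111985
side wheel in printer 0.0631962975245346 0.08710764350992968
top [183 168  28  28 656] [195.94664634 182.01981707]
side [250 153  33  32 654] [264.88073394 167.8470948 ]
('top',) [ 1.03986185 -0.25768548 -0.77811733] -44.5828387623243 743.0 [743]
('side',) [ 1.355       1.09166667 -4.25      ] -243.50706293059957 785.0 [785]
('top', 'side') [0.52788626 0.29353527 0.08818973] 5.052899601852712 148.1450980392157 [743, 785]
1.4
```

Request:
drive_tool([
  [[0,0,0,0.148,0,0,1],[0,0,0,0.148,0,0,1],[0,0,0,0.148,0,0,1],[0,0,0,0.148,0,0,1],[0,0,0,0.148,0,0,1]],
], force=25)

```text
time_s: 1.9
position: [0.1624, 0.5255, 0.2313]
tool_rot: [[-0.0, -0.501, 0.865], [0.0, 0.865, 0.501], [-1.0, 0.0, -0.0]]
ft_force: [-1.4, 0.1, -0.2]
grip_width: 0.0856
```

Request:
drive_tool([
  [[0,0,0,0.148,0,0,1],[0,0,0,0.148,0,0,1],[0,0,0,0.148,0,0,1],[0,0,0,0,0,0,1]],
])

```text
time_s: 2.3
position: [0.1624, 0.5255, 0.2313]
tool_rot: [[-0.0, -0.086, 0.996], [-0.0, 0.996, 0.086], [-1.0, -0.0, -0.0]]
ft_force: [-0.4, -0.2, -0.2]
grip_width: 0.0854
```

```bash
cat >> h.py <<'E'
def delta(p,yaw=None):
    """shift to world point p in tool units of 50mm; yaw of tool z in deg -> turn about tool x (rad)"""
    o=observe(); R=o['tool_rot']; s=R.T@(np.array(p)-o['position'])/0.05
    z=R[:,2]; y0=np.degrees(np.arctan2(z[1],z[0]))
    # tilt error correction
    print('t',round(o['time_s'],2),'pos',o['position'].round(4),'yaw',round(y0,2),'xdown',R[:,0].round(4),'w',round(o['grip_width'],4),'F',o['ft_force'].round(2))
    print('shift units',s.round(3),'norm',np.linalg.norm(s).round(2), 'turn x', None if yaw is None else round(np.radians((y0-yaw+180)%360-180),3))
E
python3 -c "
from h import *
delta([.528,.2935,.16],5.05)"
```

```text
t 2.3 pos [0.1624 0.5255 0.2313] yaw 4.91 xdown [-0. -0. -1.] w 0.0854 F [-0.43 -0.24 -0.19]
shift units [ 1.426 -5.248  6.887] norm 8.78 turn x -0.002
```

Request:
drive_tool([
  [[0.1,-0.525,0.689,0,0,0,1],[0.1,-0.525,0.689,0,0,0,1],[0.1,-0.525,0.689,0,0,0,1],[0.1,-0.525,0.689,0,0,0,1],[0.1,-0.525,0.689,0,0,0,1]],
])

```text
time_s: 2.8
position: [0.3467, 0.4086, 0.2062]
tool_rot: [[0.0, -0.092, 0.996], [0.0, 0.996, 0.092], [-1.0, 0.0, 0.0]]
ft_force: [0.5, 0.5, -0.5]
grip_width: 0.0853
```

Request:
drive_tool([
  [[0.1,-0.525,0.689,0,0,0,1],[0.1,-0.525,0.689,0,0,0,1],[0.1,-0.525,0.689,0,0,0,1],[0.1,-0.525,0.689,0,0,0,1],[0,0,0,0,0,0,1]],
])

```text
time_s: 3.3
position: [0.4954, 0.314, 0.1851]
tool_rot: [[-0.0, -0.086, 0.996], [-0.001, 0.996, 0.086], [-1.0, -0.001, -0.0]]
ft_force: [0.0, 0.2, 0.5]
grip_width: 0.0853
```

```bash
python3 - <<'E'
from h import *
delta([.528,.2935,.16],5.05)
d=get_image('wrist'); save(d,'w1.png'); R,t=cam(d); print(-R.T@t)
print(proj(d,[[.528,.2935,.036],[.528,.2935,.062]]))
print([(round(x['p'],2),round(x['at'][0]*640),round(x['at'][1]*400)) for x in recognise('roll_center',d)])
E
```

```text
t 3.3 pos [0.4954 0.314  0.1851] yaw 4.96 xdown [-1.0e-04 -1.1e-03 -1.0e+00] w 0.0853 F [0.04 0.23 0.45]
shift units [ 0.502 -0.465  0.613] norm 0.92 turn x -0.002
[0.48921228 0.39601371 0.32886122]
[[352.93593049 203.8374999 ]
 [355.82165206 214.60677551]]
[(0.75, 433, 91), (0.73, 240, 224), (0.6, 406, 359)]
```

View pics/w1.png

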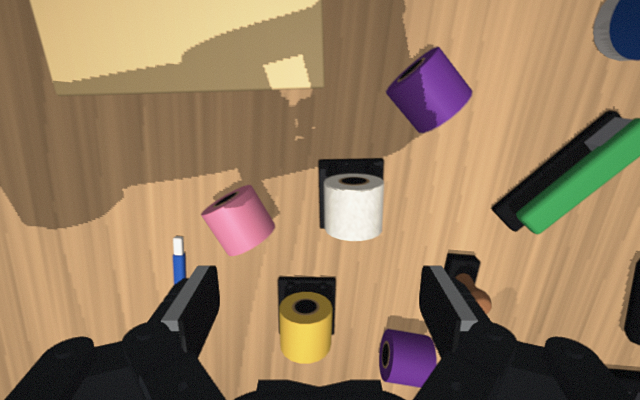

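The wrist picture shows the white roll on its stand at (354,205), against a predicted (353,204), and it lines up with the jaws. Moving over it and then down.

Request:
drive_tool([
  [[0.5,-0.465,0.613,0,0,0,1],[0,0,0,0,0,0,1]],
])

```text
time_s: 3.6
position: [0.5249, 0.2953, 0.1588]
tool_rot: [[-0.003, -0.088, 0.996], [-0.002, 0.996, 0.088], [-1.0, -0.001, -0.003]]
ft_force: [-0.1, 0.2, 0.0]
grip_width: 0.0854
```

```bash
python3 - <<'E'
from h import *
delta([.528,.2935,.016],5.05)
d=get_image('wrist'); save(d,'w2.png')
h=proj(d,[[.528,.2935,.036]]);print(h)
im=d['image'].astype(int); m=((im.max(2)-im.min(2)<45)&(im.min(2)>110)).astype(np.uint8)
n,l,st,ce=cv2.connectedComponentsWithStats(m);
for k in range(1,n):
    if st[k,4]>800: print(st[k],ce[k])
a=.5*np.pi
for p in [(.5271,.2935)]:
    pass
r=np.load('roll.npy'); c,s=np.cos(r[2]),np.sin(r[2])
P=[]
for yy in(-.0225,.0225):
    t=np.linspace(0,6.28,60);X=.026*np.cos(t);P.append(np.c_[r[0]+c*X-s*yy,r[1]+s*X+c*yy,.036+.026*np.sin(t)])
q=proj(d,np.vstack(P)); print(q.min(0),q.max(0))
E
```

```text
t 3.6 pos [0.5249 0.2953 0.1588] yaw 5.06 xdown [-0.0032 -0.0017 -1.    ] w 0.0854 F [-0.1   0.21  0.03]
shift units [ 2.855 -0.038  0.069] norm 2.86 turn x 0.0
[[322.51942195 190.01492735]]
[ 290  158   66   73 4161] [323.23864456 195.09156453]
[288.9132352  155.39109021] [356.07739927 229.10094908]
```

View pics/w2.png

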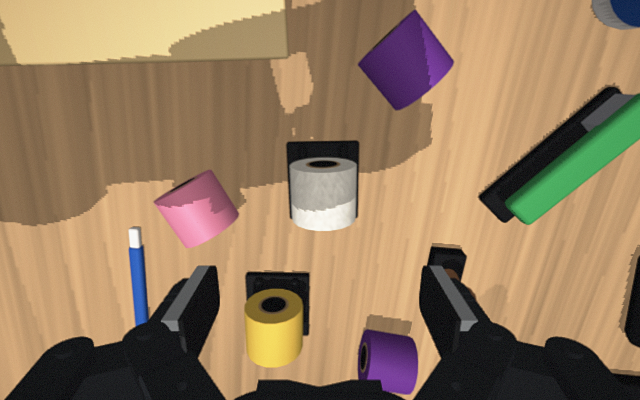

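Request:
drive_tool([
  [[0.6,-0.06,0.069,0,0,0,1],[0.7,0,0,0,0,0,1],[0.7,0,0,0,0,0,1],[0.4,0,0,0,0,0,1],[0,0,0,0,0,0,1]],
])

```text
time_s: 4.15
position: [0.5258, 0.2946, 0.0396]
tool_rot: [[-0.005, -0.09, 0.996], [-0.001, 0.996, 0.09], [-1.0, -0.001, -0.005]]
ft_force: [-0.5, -0.4, 0.7]
grip_width: 0.0851
```

```bash
python3 - <<'E'
from h import *
delta([.528,.292,.016],5.05)
d=get_image('wrist'); save(d,'w3.png')
E
```

```text
t 4.15 pos [0.5258 0.2946 0.0396] yaw 5.15 xdown [-0.0045 -0.0012 -1.    ] w 0.0851 F [-0.5  -0.4   0.67]
shift units [ 0.472 -0.056  0.042] norm 0.48 turn x 0.002
```

View pics/w3.png

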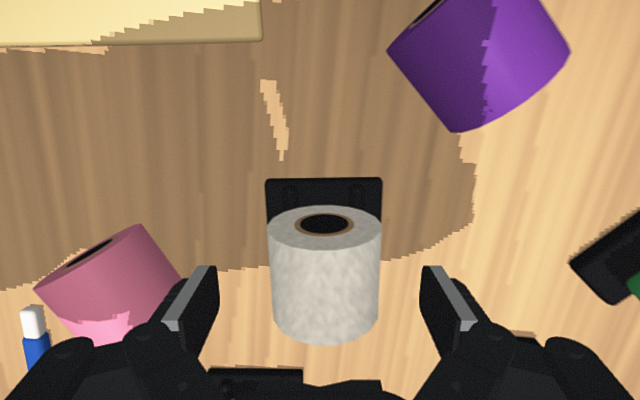

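Request:
drive_tool([
  [[0,-0.056,0.042,0,-0.004,0,0.6],[0.2,0,0,0,0,0,0.6],[0.27,0,0,0,0,0,0.6],[0,0,0,0,0,0,0.6]],
])

```text
time_s: 4.6
position: [0.5295, 0.2909, 0.016]
tool_rot: [[0.001, -0.087, 0.996], [-0.001, 0.996, 0.087], [-1.0, -0.001, 0.001]]
ft_force: [-0.4, 0.7, 0.7]
grip_width: 0.0683
```

```bash
python3 - <<'E'
from h import *
delta([.528,.292,.016],5.05)
d=get_image('wrist'); save(d,'w4.png')
E
```

```text
t 4.6 pos [0.5295 0.2909 0.016 ] yaw 4.98 xdown [ 9.e-04 -6.e-04 -1.e+00] w 0.0683 F [-0.42  0.75  0.66]
shift units [-0.     0.024 -0.028] norm 0.04 turn x -0.001
```

View pics/w4.png

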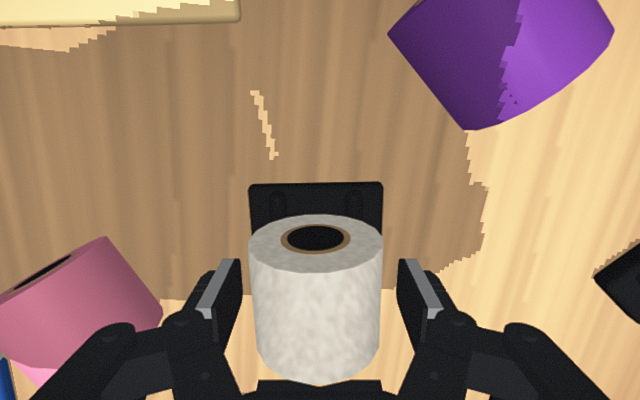

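The roll sits centred between the pads at (316,300). Closing lightly.

Request:
drive_tool([
  [[0,0.02,-0.02,0,0,0,0.1],[0,0,0,0,0,0,-0.3],[0,0,0,0,0,0,-0.3],[0,0,0,0,0,0,-0.3],[0,0,0,0,0,0,-0.3]],
], force=25)

```text
time_s: 5.15
position: [0.5285, 0.2922, 0.0182]
tool_rot: [[0.002, -0.087, 0.996], [0.0, 0.996, 0.087], [-1.0, -0.0, 0.002]]
ft_force: [-5.7, -0.9, 3.7]
grip_width: 0.051
```

Request:
drive_tool([
  [[0,0,0,0,0,0,-0.3],[-0.1,0,0,0,0,0,-0.3],[-0.3,0,0,0,0,0,-0.3],[-0.5,0,0,0,0,0,-0.3]],
])

```text
time_s: 5.55
position: [0.5288, 0.2919, 0.0624]
tool_rot: [[0.002, -0.087, 0.996], [-0.0, 0.996, 0.087], [-1.0, -0.001, 0.002]]
ft_force: [0.6, -0.5, -1.7]
grip_width: 0.0515
```

```bash
python3 - <<'E'
from h import *
x=np.load('printer.npy');print(x)
delta([.528,.292,.16],15)
d=get_image('wrist'); save(d,'w5.png')
E
```

```text
[ 0.56285436 -0.15788184  0.25920949]
t 5.55 pos [0.5288 0.2919 0.0624] yaw 4.98 xdown [ 2.e-03 -4.e-04 -1.e+00] w 0.0515 F [ 0.59 -0.47 -1.66]
shift units [-1.952  0.002 -0.013] norm 1.95 turn x -0.175
```

View pics/w5.png

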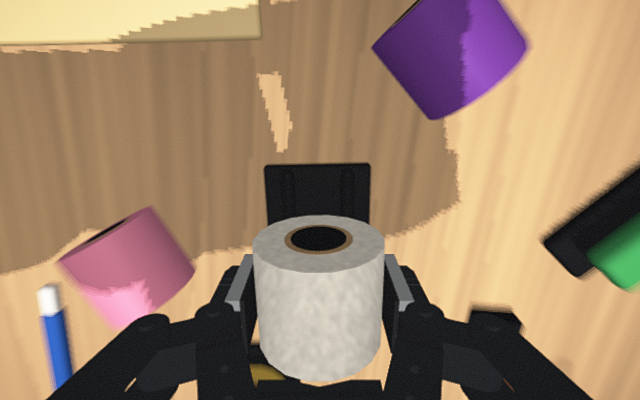

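Request:
drive_tool([
  [[-0.8,0,0,0,0,0,-0.3],[-0.8,0,0,0,0,0,-0.3],[-0.5,-0.4,0,0,0,0,-0.3],[0,-0.7,0,0,0,0,-0.3],[0,-0.8,0,0,0,0,-0.3]],
])

```text
time_s: 6.1
position: [0.5374, 0.1971, 0.1688]
tool_rot: [[0.007, -0.089, 0.996], [0.001, 0.996, 0.089], [-1.0, 0.0, 0.007]]
ft_force: [0.9, -1.0, -0.6]
grip_width: 0.051
```

Request:
drive_tool([
  [[0,-0.8,0,-0.04,0,0,-0.3],[0,-0.8,0,-0.04,0,0,-0.3],[0,-0.8,0,-0.04,0,0,-0.3],[0,-0.8,0,-0.05,0,0,-0.3],[0,-0.8,0,0,0,0,-0.3]],
])

```text
time_s: 6.6
position: [0.5709, -0.0011, 0.1681]
tool_rot: [[0.005, -0.255, 0.967], [0.0, 0.967, 0.255], [-1.0, -0.001, 0.005]]
ft_force: [0.7, 0.5, -1.5]
grip_width: 0.0511
```

```bash
python3 - <<'E'
from h import *
delta([.557,-.145,.16],14.9)
E
```

```text
t 6.6 pos [ 0.5709 -0.0011  0.1681] yaw 14.8 xdown [ 5.e-03  1.e-04 -1.e+00] w 0.0511 F [ 0.72  0.48 -1.46]
shift units [ 0.161 -2.712 -1.004] norm 2.9 turn x -0.002
```

Request:
drive_tool([
  [[0,-0.6,-0.25,0,0.005,0,-0.3],[0,-0.75,-0.25,0,0,0,-0.3],[0,-0.75,-0.25,0,0,0,-0.3],[0.1,-0.6,-0.25,0,0,0,-0.3],[0,0,0,0,0,0,-0.3]],
])

```text
time_s: 7.1
position: [0.5562, -0.1463, 0.1624]
tool_rot: [[-0.001, -0.25, 0.968], [-0.002, 0.968, 0.25], [-1.0, -0.002, -0.001]]
ft_force: [1.0, 0.6, -1.5]
grip_width: 0.0515
```

```bash
python3 - <<'E'
from h import *
delta([.557,-.145,.16],14.9)
for n in ['wrist','top','side']:
    d=get_image(n); save(d,n+'6.png')
    if n=='wrist': import pickle; pickle.dump(d,open('w6.pkl','wb'))
E
```

```text
t 7.1 pos [ 0.5562 -0.1463  0.1624] yaw 14.47 xdown [-9.0e-04 -1.9e-03 -1.0e+00] w 0.0515 F [ 1.03  0.6  -1.51]
shift units [0.047 0.022 0.022] norm 0.06 turn x -0.007
```

View pics/wrist6.png

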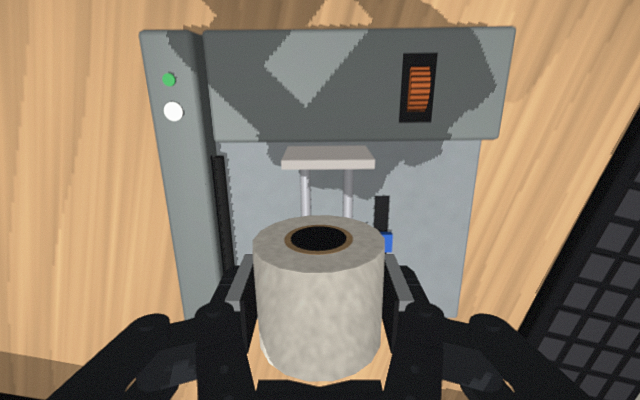

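View pics/side6.png

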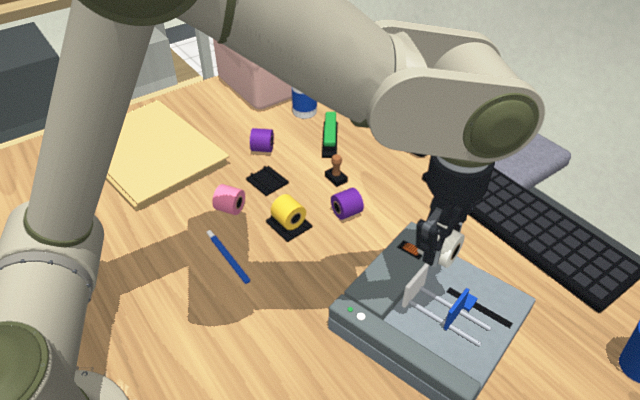

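```bash
python3 - <<'E'
import cv2
t=cv2.imread('pics/wrist6.png')
cv2.imwrite('pics/c6.png',cv2.resize(t[15:215,130:530],None,fx=2,fy=2,interpolation=cv2.INTER_CUBIC))
cv2.imwrite('pics/c7.png',cv2.resize(t[135:275,200:420],None,fx=3.6,fy=3.6,interpolation=cv2.INTER_CUBIC))
E
```

```text
(no output)
```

View pics/c6.png

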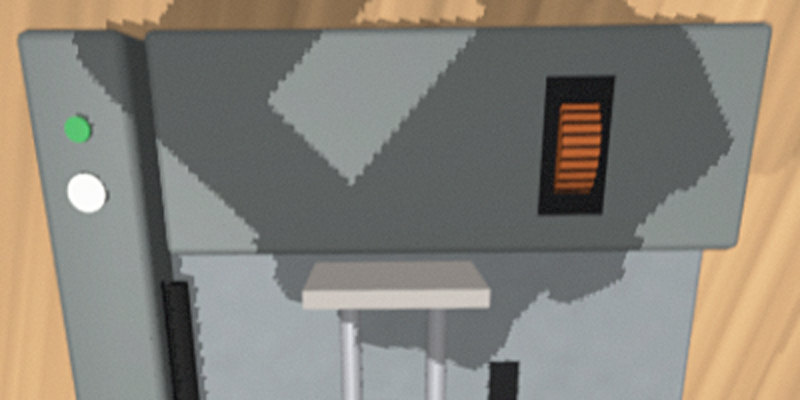

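View pics/c7.png

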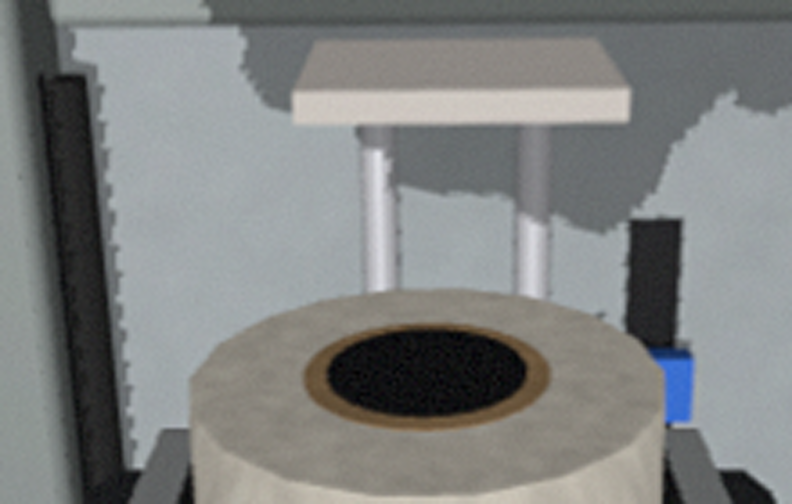

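```bash
cat > fit2.py <<'E'
from h import *
import pickle
from scipy.optimize import least_squares
d=pickle.load(open('w6.pkl','rb'))
T=[(-80,125,60,147,32),(120,125,60,770,25),(120,53,60,736,246),(-80,53,60,169,251),(-30,46,85,303,290),(-30,40,85,303,308),(30,40,85,490,306),(30,46,85,490,289),(-120,125,62,20,34)]
obs=[(p[:3],(p[3]/2+130,p[4]/2+15)) for p in T]
def W(x,P):
    c,s=np.cos(x[2]),np.sin(x[2]); P=np.array(P,float)/1000
    return np.array([x[0]+c*P[0]-s*P[1],x[1]+s*P[0]+c*P[1],P[2]+(x[3] if len(x)>3 else 0)])
def res(x): return np.concatenate([proj(d,W(x,P))[0]-uv for P,uv in obs])
for n in (3,4):
    r=least_squares(res,[.563,-.158,.26,0][:n],loss='soft_l1'); print(r.x,np.degrees(r.x[2])); print(res(r.x).reshape(-1,2).round(1).tolist())
    if n==3:x=r.x
print(np.load('printer.npy'))
xx=x
c,s=np.cos(xx[2]),np.sin(xx[2])
w=onz(d,577/2+130,145/2+15,.060);D=w[:2]-xx[:2];print('slot centre printer',c*D[0]+s*D[1],-s*D[0]+c*D[1])
w=onz(d,581/2+130,145/2+15,.064);D=w[:2]-xx[:2];print('wheel mid printer',c*D[0]+s*D[1],-s*D[0]+c*D[1])
# slot tab (blue) right edge at c7 (692,385), slot rear end (655,218)
# roll in hand
pos=np.array([.5562,-.1463,.1624]);ya=np.radians(14.47);ex=np.array([np.cos(ya),np.sin(ya),0]);ey=np.array([-np.sin(ya),np.cos(ya),0])
th=np.linspace(0,2*np.pi,180)
def roll(p):
    C=pos+ex*p[0]+ey*p[1]+np.array([0,0,p[2]])+ey*.0225
    q=proj(d,C+.026*np.outer(np.cos(th),ex)+.026*np.outer(np.sin(th),[0,0,1])); 
    return np.array([q[:,0].min(),q[:,0].max(),q[:,1].min(),q[:,1].max()])
tgt=np.array([200+190/3.6,200+665/3.6,135+290/3.6,135+495/3.6])
r=least_squares(lambda p:roll(p)-tgt,[0,0,.018]);print('roll in tool: x,y,z',r.x,r.fun)
E
python3 fit2.py
```

```text
[ 0.5663413  -0.15779631  0.26310017] 15.074529255051175
[[-2.4, -0.7], [3.4, -2.1], [1.6, 2.3], [-0.6, 3.1], [0.3, 0.6], [0.7, 0.6], [-0.3, 0.7], [0.1, 0.1], [-4.0, -2.0]]
[ 0.56648697 -0.15812119  0.26207604 -0.00359836] 15.01585125314987
[[-0.2, 0.4], [0.5, -0.5], [-0.8, 2.1], [1.1, 2.6], [1.0, -0.2], [1.4, -0.2], [-1.0, -0.1], [-0.6, -0.5], [-0.8, -0.9]]
[ 0.56285436 -0.15788184  0.25920949]
slot centre printer 0.060829882486634776 0.08903026581292378
wheel mid printer 0.061068112757647924 0.08912130972327022
roll in tool: x,y,z [ 0.00053716 -0.00144116  0.0157736 ] [ 0.21804423 -0.21852504 -0.60260704  0.42227908]
```

```bash
python3 - <<'E'
from h import *
x=np.array([.5655,-.158,np.radians(15.0)]);c,s=np.cos(x[2]),np.sin(x[2])
t=get_image('top')
for cc in [(450,212),(484,325),(462,208),(497,322)]:
    w=onz(t,cc[0]/4+345,cc[1]/4+90,.085);D=w[:2]-x[:2];print('guide',c*D[0]+s*D[1],-s*D[0]+c*D[1])
for y in(.013,.0115):
    P=np.array([x[0]-s*(y+.0014),x[1]+c*(y+.0014),.09]);print(y,P)
delta([x[0]-s*(.013+.0014),x[1]+c*(.013+.0014),.095],15.0)
E
```

```text
guide 0.024456576603429363 -0.02530741648864645
guide -0.028898504282020926 -0.023888185980701634
guide 0.024927398712887294 -0.03132055135729396
guide -0.02903526505127283 -0.030130131516605256
0.013 [ 0.56177301 -0.14409067  0.09      ]
0.0115 [ 0.56216123 -0.14553956  0.09      ]
t 7.3 pos [ 0.5568 -0.1418  0.1632] yaw 14.77 xdown [-4.e-04 -9.e-04 -1.e+00] w 0.0513 F [ 0.52 -0.42 -1.47]
shift units [ 1.363 -0.07   0.085] norm 1.37 turn x -0.004
```

Request:
drive_tool([
  [[0.2,-0.09,0.085,-0.004,0,0,-0.3],[0.5,0,0,0,0,0,-0.3],[0.5,0,0,0,0,0,-0.3],[0.15,0,0,0,0,0,-0.3],[0,0,0,0,0,0,-0.3]],
])

```text
time_s: 7.8
position: [0.5617, -0.1453, 0.0944]
tool_rot: [[-0.003, -0.259, 0.966], [-0.0, 0.966, 0.259], [-1.0, 0.001, -0.003]]
ft_force: [0.3, -0.1, -2.3]
grip_width: 0.0514
```

Request:
drive_tool([
  [[0,0,0,0,0,0,-0.3],[0,0,0,0,0,0,-0.3]],
])

```text
time_s: 8.0
position: [0.5625, -0.1461, 0.0967]
tool_rot: [[0.001, -0.258, 0.966], [-0.002, 0.966, 0.258], [-1.0, -0.002, 0.001]]
ft_force: [0.1, 0.3, -0.8]
grip_width: 0.051
```

```bash
python3 - <<'E'
from h import *
import pickle
delta([.5622,-.1455,.095],15.0)
o=observe()
d=get_image('wrist'); save(d,'wrist7.png'); pickle.dump((d,o['position'],o['tool_rot']),open('w7.pkl','wb'))
cv2.imwrite('pics/c8.png',cv2.resize(d['image'][120:320,200:440,::-1],None,fx=3,fy=3,interpolation=cv2.INTER_CUBIC))
cv2.imwrite('pics/c9.png',cv2.resize(d['image'][0:160,100:500,::-1],None,fx=2,fy=2,interpolation=cv2.INTER_CUBIC))
E
```

```text
t 8.0 pos [ 0.5625 -0.1461  0.0967] yaw 14.97 xdown [ 0.0013 -0.002  -1.    ] w 0.051 F [ 0.07  0.32 -0.84]
shift units [ 0.033  0.013 -0.002] norm 0.04 turn x -0.001
```

View pics/wrist7.png

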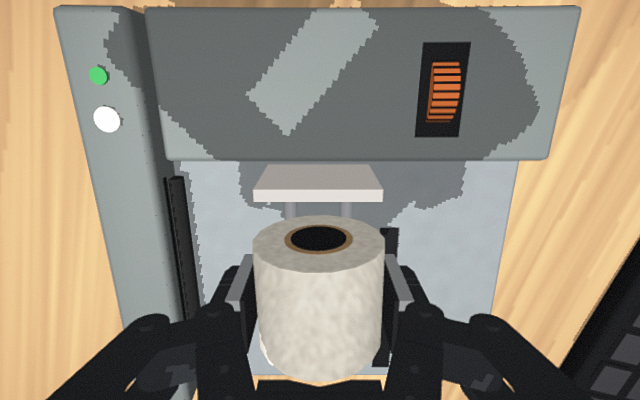

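View pics/c8.png

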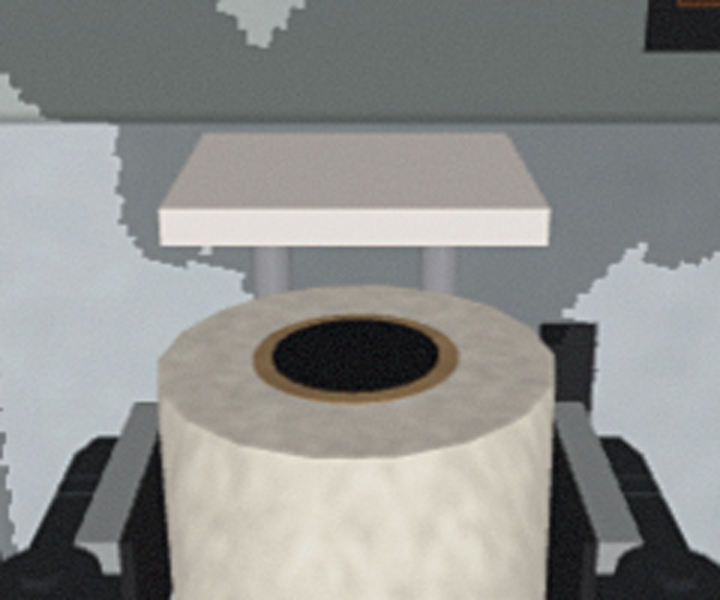

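```bash
python3 - <<'E'
from h import *
import pickle
from scipy.optimize import least_squares
d,pos,R=pickle.load(open('w7.pkl','rb'))
ya=np.radians(15);ex=np.array([np.cos(ya),np.sin(ya),0]);ey=np.array([-np.sin(ya),np.cos(ya),0])
th=np.linspace(0,2*np.pi,180)
def roll(p):
    C=pos+ex*p[0]+ey*p[1]+np.array([0,0,p[2]])+ey*.0225
    q=proj(d,C+.026*np.outer(np.cos(th),ex)+.026*np.outer(np.sin(th),[0,0,1]));return np.array([q[:,0].min(),q[:,0].max(),q[:,1].min(),q[:,1].max()])
tgt=np.array([200+159/3,200+555/3,120+286/3,120+459/3])
r=least_squares(lambda p:roll(p)-tgt,[0,0,.018]);print('roll',r.x,r.fun)
for cc in [(159,246),(550,245),(159,209),(549,209)]:
    w=onz(d,200+cc[0]/3,120+cc[1]/3,.085)-pos; print('fence rel tcp x,y',w@ex,w@ey)
# wheel in this image: slot corners full-img (424,42),(470,43),(460,137),(416,135); wheel (431,62)-(461,62)-(453,121)-(427,122)
w=onz(d,442,89,.060)-pos;print('slot rel',w@ex,w@ey)
E
```

```text
roll [ 0.00062461 -0.00132712  0.01603662] [ 0.11675827 -0.11709277 -0.3221665   0.22561484]
fence rel tcp x,y -0.03041949002695003 0.027112478698201724
fence rel tcp x,y 0.03088047888315977 0.02721568717746388
fence rel tcp x,y -0.030043128377488255 0.03319556375998943
fence rel tcp x,y 0.030382013749394688 0.03313302491818968
slot rel 0.06091487714164576 0.07687095255153517
```

Request:
drive_tool([
  [[0.3,0,0,0,0,0,-0.3],[0.35,0,0,0,0,0,-0.3],[0.15,0,0,0,0,0,-0.3],[0,0,0,0,0,0,-0.3],[0,0,0,0,0,0,-0.3]],
])

```text
time_s: 8.55
position: [0.5622, -0.1462, 0.0562]
tool_rot: [[0.0, -0.258, 0.966], [-0.001, 0.966, 0.258], [-1.0, -0.001, -0.0]]
ft_force: [-0.5, -0.8, -2.2]
grip_width: 0.0509
```

Request:
drive_tool([
  [[0.06,0,0,0,0,0,-0.3],[0,0,0,0,0,0,-0.3]],
])

```text
time_s: 8.75
position: [0.5619, -0.1461, 0.0527]
tool_rot: [[-0.0, -0.258, 0.966], [-0.001, 0.966, 0.258], [-1.0, -0.001, -0.001]]
ft_force: [0.0, 0.1, -1.2]
grip_width: 0.0509
```

Request:
drive_tool([
  [[0.04,0,0,0,0,0,-0.3],[0,0,0,0,0,0,-0.3]],
])

```text
time_s: 8.95
position: [0.5617, -0.146, 0.0504]
tool_rot: [[-0.001, -0.258, 0.966], [-0.001, 0.966, 0.258], [-1.0, -0.001, -0.001]]
ft_force: [1.7, 0.0, -2.0]
grip_width: 0.0511
```

Request:
drive_tool([
  [[0.04,0,0.01,0,0,0,-0.3],[0,0,0,0,0,0,-0.3]],
])

```text
time_s: 9.15
position: [0.5622, -0.1458, 0.0482]
tool_rot: [[-0.001, -0.258, 0.966], [-0.001, 0.966, 0.258], [-1.0, -0.0, -0.001]]
ft_force: [-0.9, 0.3, -1.7]
grip_width: 0.051
```

Request:
drive_tool([
  [[0.03,0,0,0,0,0,-0.3],[0,0,0,0,0,0,-0.3]],
])

```text
time_s: 9.35
position: [0.5622, -0.1458, 0.0468]
tool_rot: [[-0.001, -0.258, 0.966], [-0.001, 0.966, 0.258], [-1.0, -0.0, -0.001]]
ft_force: [0.5, -0.4, -1.3]
grip_width: 0.0512
```

Request:
drive_tool([
  [[0.02,0,0,0,0,0,-0.3],[0,0,0,0,0,0,-0.3]],
])

```text
time_s: 9.55
position: [0.5622, -0.1459, 0.0458]
tool_rot: [[-0.001, -0.258, 0.966], [-0.001, 0.966, 0.258], [-1.0, -0.001, -0.001]]
ft_force: [-0.4, 0.0, -1.0]
grip_width: 0.0514
```

Request:
drive_tool([
  [[0.02,0,0,0,0,0,-0.3],[0,0,0,0,0,0,-0.3]],
])

```text
time_s: 9.75
position: [0.5623, -0.1459, 0.0455]
tool_rot: [[-0.0, -0.258, 0.966], [-0.001, 0.966, 0.258], [-1.0, -0.001, -0.001]]
ft_force: [-1.1, 0.9, 4.3]
grip_width: 0.0512
```

Contact with the rails (z force up by 5 N). Releasing.

Request:
drive_tool([
  [[-0.01,0,0,0,0,0,0.25],[0,0,0,0,0,0,0.3],[0,0,0,0,0,0,0.4],[0,0,0,0,0,0,0.6],[0,0,0,0,0,0,0.6]],
])

```text
time_s: 10.25
position: [0.5622, -0.1459, 0.0454]
tool_rot: [[-0.001, -0.258, 0.966], [-0.001, 0.966, 0.258], [-1.0, -0.001, -0.001]]
ft_force: [-0.1, -0.1, 0.5]
grip_width: 0.0687
```

Request:
drive_tool([
  [[-0.1,0,0,0,0,0,0.6],[-0.3,0,0,0,0,0,0.6],[-0.7,0,0,0,0,0,0.6],[-0.7,0,0,0,0,0,0.6],[-0.5,0,0,0,0,0,0.6]],
])

```text
time_s: 10.75
position: [0.5627, -0.1459, 0.1632]
tool_rot: [[0.002, -0.258, 0.966], [-0.002, 0.966, 0.258], [-1.0, -0.002, 0.001]]
ft_force: [-0.3, -0.1, -0.4]
grip_width: 0.0685
```

```bash
python3 - <<'E'
from h import *
import pickle
delta([.5622,-.1455,.095],15.0)
d=get_image('wrist'); save(d,'wrist8.png'); s=get_image('side'); save(s,'side8.png')
E
```

```text
t 10.75 pos [ 0.5627 -0.1459  0.1632] yaw 14.96 xdown [ 0.0016 -0.0021 -1.    ] w 0.0685 F [-0.33 -0.07 -0.42]
shift units [ 1.364  0.013 -0.009] norm 1.36 turn x -0.001
```

View pics/wrist8.png

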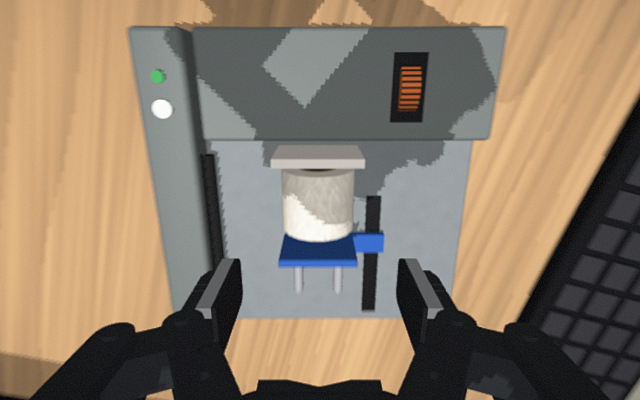

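View pics/side8.png

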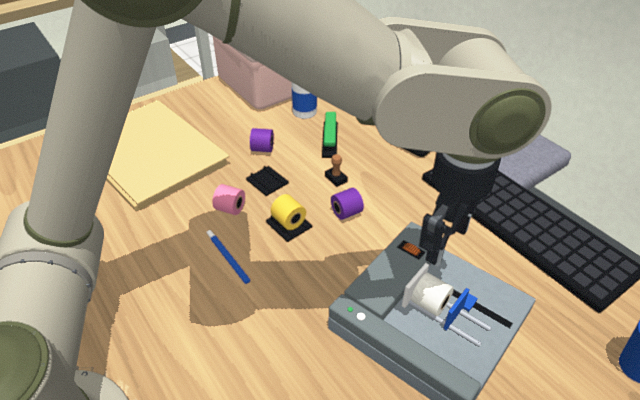

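Wrist picture: the roll rests straight on the rails at (318,200), between the fence at (318,157) and the guide at (318,250). Next I shut the fingers and go over the wheel.

```bash
python3 - <<'E'
from h import *
delta([.6036,-.0644,.095],15.0)
E
```

```text
t 10.85 pos [ 0.5637 -0.1463  0.1645] yaw 14.96 xdown [ 0.0058 -0.0042 -1.    ] w 0.0683 F [ 0.39 -0.55 -0.31]
shift units [1.388 1.385 1.188] norm 2.29 turn x -0.001
```

Request:
drive_tool([
  [[0,0.45,0.4,0,0.004,0.005,0],[0,0.5,0.4,0,0,0,-1],[0.3,0.4,0.37,0,0,0,-1],[0.4,0,0,0,0,0,-1],[0.4,0,0,0,0,0,-1]],
], force=40)

```text
time_s: 11.35
position: [0.601, -0.0643, 0.1041]
tool_rot: [[-0.007, -0.26, 0.966], [0.003, 0.966, 0.26], [-1.0, 0.005, -0.006]]
ft_force: [0.5, -0.4, 0.1]
grip_width: 0.0004
```

Request:
drive_tool([
  [[0.1,0,0,0,0,0,-1],[0,0,0,0,0,0,-1],[0,0,0,0,0,0,-1]],
])

```text
time_s: 11.65
position: [0.6014, -0.0656, 0.1012]
tool_rot: [[-0.005, -0.258, 0.966], [0.003, 0.966, 0.258], [-1.0, 0.004, -0.004]]
ft_force: [-0.3, 0.2, -0.2]
grip_width: 0.0003
```

```bash
python3 - <<'E'
from h import *
delta([.6036,-.0644,.080],15.0)
for n in ['wrist','side']:
    d=get_image(n); save(d,n+'9.png')
E
```

```text
t 11.65 pos [ 0.6014 -0.0656  0.1012] yaw 14.94 xdown [-0.0049  0.0026 -1.    ] w 0.0003 F [-0.3   0.22 -0.2 ]
shift units [0.423 0.01  0.05 ] norm 0.43 turn x -0.001
```

View pics/wrist9.png

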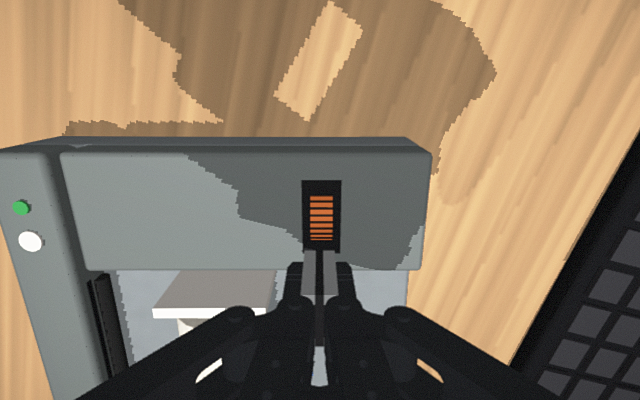

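View pics/side9.png

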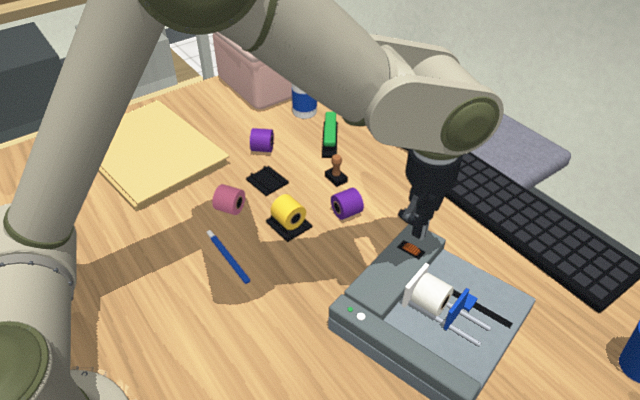

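```bash
python3 - <<'E'
from h import *
d=get_image('wrist'); o=observe()
ya=np.radians(15);ex=np.array([np.cos(ya),np.sin(ya),0]);ey=np.array([-np.sin(ya),np.cos(ya),0])
im=d['image'][170:270,280:370]
sl=[(302,181),(340,181),(341,252),(301,250)]
for p in sl+[(321,216)]:
    w=onz(d,*p,.06)-o['position'];print(p,w@ex,w@ey)
for p in [(321,196),(321,240)]:
    w=onz(d,*p,.064)-o['position'];print(p,w@ex,w@ey)
delta([.6036,-.0644,.080],15.0)
cv2.imwrite('pics/c10.png',cv2.resize(d['image'][165:275,270:380,::-1],None,fx=5,fy=5,interpolation=cv2.INTER_CUBIC))
E
```

```text
(302, 181) -0.008852511596522287 0.028836118816886497
(340, 181) 0.012055811867239998 0.02882729158718127
(341, 252) 0.013390192918030662 -0.014597559073392547
(301, 250) -0.010155061907321876 -0.013306921381966203
(321, 216) 0.0016073279652784379 0.008157563593298379
(321, 196) 0.0016018750505244856 0.02146062474210956
(321, 240) 0.001605005061435026 -0.004941848660148037
t 11.8 pos [ 0.6014 -0.0655  0.1013] yaw 14.94 xdown [-0.0045  0.0024 -1.    ] w -0.0001 F [0.95 0.55 1.2 ]
shift units [0.427 0.008 0.049] norm 0.43 turn x -0.001
```

View pics/c10.png

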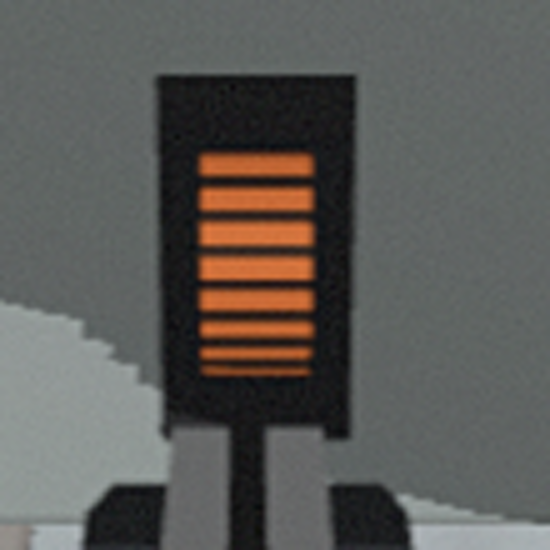

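Request:
drive_tool([
  [[0.3,0.02,0.03,0,-0.004,-0.003,-1],[0.2,0,0,0,0,0,-1],[0.1,0,0,0,0,0,-1],[0,0,0,0,0,0,-1]],
])

```text
time_s: 12.2
position: [0.6019, -0.0639, 0.0699]
tool_rot: [[-0.003, -0.258, 0.966], [0.001, 0.966, 0.258], [-1.0, 0.002, -0.002]]
ft_force: [-0.5, 0.1, 0.5]
grip_width: 0.0002
```

Request:
drive_tool([
  [[0.02,0,0,0,0,0,-1],[0,0,0,0,0,0,-1]],
])

```text
time_s: 12.4
position: [0.6024, -0.064, 0.0698]
tool_rot: [[-0.001, -0.258, 0.966], [0.001, 0.966, 0.258], [-1.0, 0.001, -0.0]]
ft_force: [1.0, -0.1, -0.2]
grip_width: 0.0
```

Request:
drive_tool([
  [[0.02,0,0,0,0,0,-1],[0,0,0,0,0,0,-1]],
])

```text
time_s: 12.6
position: [0.6022, -0.0639, 0.0686]
tool_rot: [[-0.001, -0.258, 0.966], [0.001, 0.966, 0.258], [-1.0, 0.001, -0.001]]
ft_force: [-0.2, 1.4, -1.3]
grip_width: -0.0002
```

Request:
drive_tool([
  [[0.016,0,0,0,0,0,-1],[0,0,0,0,0,0,-1]],
])

```text
time_s: 12.8
position: [0.6023, -0.0639, 0.0678]
tool_rot: [[-0.001, -0.258, 0.966], [0.001, 0.966, 0.258], [-1.0, 0.001, -0.001]]
ft_force: [-0.3, -0.1, 1.7]
grip_width: 0.0001
```

Request:
drive_tool([
  [[0.016,0,0,0,0,0,-1],[0,0,0,0,0,0,-1]],
])

```text
time_s: 13.0
position: [0.6024, -0.0639, 0.0677]
tool_rot: [[-0.0, -0.258, 0.966], [0.001, 0.966, 0.258], [-1.0, 0.001, -0.0]]
ft_force: [-1.7, 1.1, 7.0]
grip_width: 0.0
```

Request:
drive_tool([
  [[0.012,0,0,0,0,0,-1],[0,0,0,0,0,0,-1]],
])

```text
time_s: 13.2
position: [0.6024, -0.0639, 0.0676]
tool_rot: [[-0.0, -0.258, 0.966], [0.0, 0.966, 0.258], [-1.0, 0.0, 0.0]]
ft_force: [-3.9, -0.1, 10.2]
grip_width: 0.0001
```

Request:
drive_tool([
  [[-0.014,0,0,0,0,0,-1],[0,0,0,0,0,0,-1]],
])

```text
time_s: 13.4
position: [0.6024, -0.0639, 0.0676]
tool_rot: [[-0.0, -0.258, 0.966], [0.001, 0.966, 0.258], [-1.0, 0.001, -0.0]]
ft_force: [-1.0, 1.4, 7.1]
grip_width: -0.0003
```

Request:
drive_tool([
  [[0,0.04,0,0,0,0,-1],[0,0.04,0,0,0,0,-1]],
])

```text
time_s: 13.6
position: [0.6015, -0.0606, 0.0677]
tool_rot: [[-0.0, -0.258, 0.966], [-0.0, 0.966, 0.258], [-1.0, -0.0, -0.0]]
ft_force: [-2.0, -1.9, 6.2]
grip_width: -0.0
```

Request:
drive_tool([
  [[0,0.04,0,0,0,0,-1],[0,0.04,0,0,0,0,-1],[0,0.04,0,0,0,0,-1]],
])

```text
time_s: 13.9
position: [0.5999, -0.0548, 0.0677]
tool_rot: [[-0.0, -0.258, 0.966], [-0.0, 0.966, 0.258], [-1.0, -0.0, -0.0]]
ft_force: [-0.2, -2.6, 6.2]
grip_width: -0.0001
```

Request:
drive_tool([
  [[0,0.04,0,0,0,0,-1],[0,0.04,0,0,0,0,-1],[0,0.02,0,0,0,0,-1]],
])

```text
time_s: 14.2
position: [0.5986, -0.0499, 0.0677]
tool_rot: [[-0.0, -0.258, 0.966], [-0.0, 0.966, 0.258], [-1.0, -0.0, -0.0]]
ft_force: [-1.3, -2.8, 6.8]
grip_width: 0.0001
```

```bash
python3 - <<'E'
from h import *
delta([.6015,-.0567,.0677],15.0)
s=get_image('side'); save(s,'side10.png'); cv2.imwrite('pics/c11.png',cv2.resize(s['image'][215:375,370:540,::-1],None,fx=3.5,fy=3.5,interpolation=cv2.INTER_CUBIC))
E
```

```text
t 14.2 pos [ 0.5986 -0.0499  0.0677] yaw 14.96 xdown [-1.e-04 -3.e-04 -1.e+00] w 0.0001 F [-1.27 -2.78  6.77]
shift units [-0.001 -0.147  0.021] norm 0.15 turn x -0.001
```

View pics/c11.png

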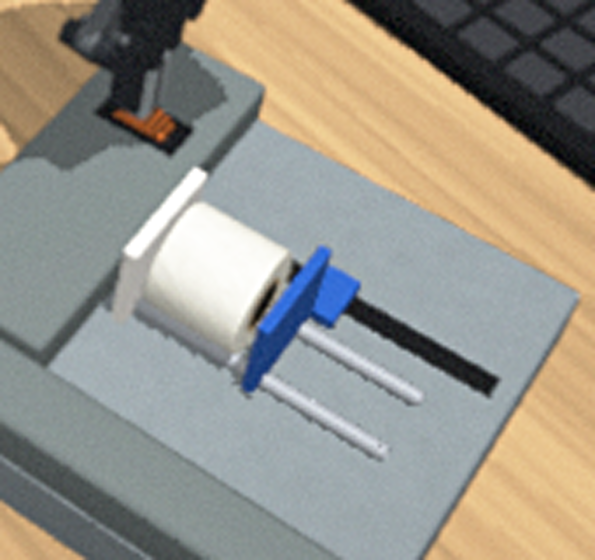

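The guide has moved up to near the roll. Second stroke.

Request:
drive_tool([
  [[-0.14,0,0,0,0,0,-1],[0,-0.17,0,0,0,0,-1],[0,-0.17,0,0,0,0,-1],[0,0,0.02,0,0,0,-1],[0.08,0,0,0,0,0,-1]],
])

```text
time_s: 14.75
position: [0.6039, -0.066, 0.0698]
tool_rot: [[-0.001, -0.257, 0.966], [0.001, 0.966, 0.257], [-1.0, 0.001, -0.001]]
ft_force: [0.4, 0.2, 0.2]
grip_width: 0.0
```

Request:
drive_tool([
  [[0.04,0,0,0,0,0,-1],[0,0,0,0,0,0,-1]],
])

```text
time_s: 14.95
position: [0.6035, -0.0655, 0.0677]
tool_rot: [[-0.002, -0.258, 0.966], [0.001, 0.966, 0.258], [-1.0, 0.001, -0.002]]
ft_force: [-0.3, 0.8, 0.8]
grip_width: 0.0004
```

```bash
python3 - <<'E'
from h import *
delta([.6015,-.0567,.0677],15.0)
E
```

```text
t 14.95 pos [ 0.6035 -0.0655  0.0677] yaw 14.97 xdown [-1.9e-03  9.0e-04 -1.0e+00] w 0.0004 F [-0.27  0.83  0.76]
shift units [0.001 0.179 0.007] norm 0.18 turn x -0.001
```

Request:
drive_tool([
  [[0.015,0.01,0,0,0,0,-1],[0,0,0,0,0,0,-1]],
])

```text
time_s: 15.15
position: [0.6036, -0.0653, 0.0676]
tool_rot: [[-0.001, -0.258, 0.966], [0.0, 0.966, 0.258], [-1.0, 0.0, -0.001]]
ft_force: [-1.3, -2.9, 4.1]
grip_width: 0.0005
```

Request:
drive_tool([
  [[0.005,0.03,0,0,0,0,-1],[0,0.03,0,0,0,0,-1],[0,0.03,0,0,0,0,-1]],
])

```text
time_s: 15.45
position: [0.6024, -0.0611, 0.0677]
tool_rot: [[-0.001, -0.258, 0.966], [-0.0, 0.966, 0.258], [-1.0, -0.0, -0.001]]
ft_force: [-1.7, -2.0, 7.6]
grip_width: -0.0003
```

Request:
drive_tool([
  [[0,0.03,0,0,0,0,-1],[0,0.03,0,0,0,0,-1],[0,0.03,0,0,0,0,-1],[0,0.03,0,0,0,0,-1]],
])

```text
time_s: 15.85
position: [0.6009, -0.0553, 0.0677]
tool_rot: [[-0.001, -0.258, 0.966], [-0.0, 0.966, 0.258], [-1.0, -0.0, -0.001]]
ft_force: [-3.4, -2.7, 7.3]
grip_width: -0.0001
```

Request:
drive_tool([
  [[0,0.03,0,0,0,0,-1],[0,0.03,0,0,0,0,-1],[0,0.03,0,0,0,0,-1]],
])

```text
time_s: 16.15
position: [0.5997, -0.0509, 0.0676]
tool_rot: [[-0.001, -0.258, 0.966], [-0.0, 0.966, 0.258], [-1.0, -0.0, -0.001]]
ft_force: [-2.6, -2.7, 7.0]
grip_width: -0.0
```

```bash
python3 - <<'E'
from h import *
delta([.6015,-.0567,.0677],15.0)
s=get_image('side'); save(s,'side11.png'); cv2.imwrite('pics/c12.png',cv2.resize(s['image'][215:375,370:540,::-1],None,fx=3.5,fy=3.5,interpolation=cv2.INTER_CUBIC))
E
```

```text
t 16.15 pos [ 0.5997 -0.0509  0.0676] yaw 14.96 xdown [-7.e-04 -3.e-04 -1.e+00] w -0.0 F [-2.61 -2.69  6.98]
shift units [-0.001 -0.121  0.005] norm 0.12 turn x -0.001
```

View pics/c12.png

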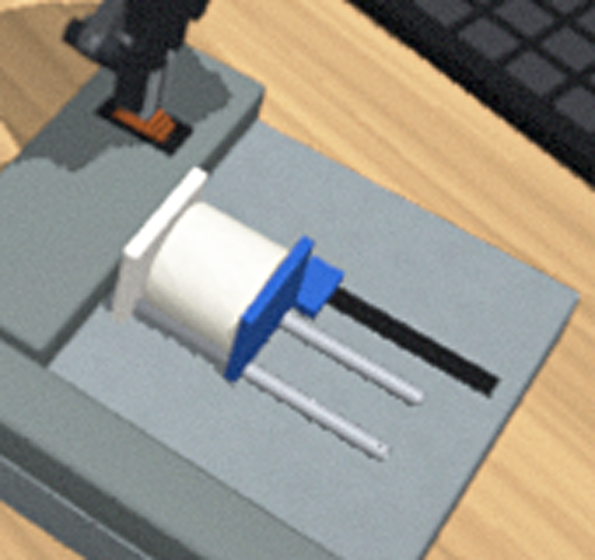

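The guide is at the roll's end now. Third stroke.

Request:
drive_tool([
  [[-0.14,0,0,0,0,0,-1],[0,-0.15,0.01,0,0,0,-1],[0,-0.16,0,0,0,0,-1],[0,0,0,0,0,0,-1],[0.08,0,0,0,0,0,-1]],
])

```text
time_s: 16.7
position: [0.6043, -0.0658, 0.0699]
tool_rot: [[-0.001, -0.257, 0.966], [0.001, 0.966, 0.257], [-1.0, 0.001, -0.001]]
ft_force: [-0.3, -0.4, -0.2]
grip_width: -0.0002
```

Request:
drive_tool([
  [[0.05,0,0,0,0,0,-1],[0,0,0,0,0,0,-1]],
])

```text
time_s: 16.9
position: [0.604, -0.0654, 0.0676]
tool_rot: [[-0.001, -0.258, 0.966], [0.001, 0.966, 0.258], [-1.0, 0.001, -0.001]]
ft_force: [-1.4, -1.0, 3.5]
grip_width: 0.0
```

Request:
drive_tool([
  [[0.01,0,0,0,0,0,-1],[0,0,0,0,0,0,-1]],
])

```text
time_s: 17.1
position: [0.6041, -0.0655, 0.0674]
tool_rot: [[-0.001, -0.258, 0.966], [0.0, 0.966, 0.258], [-1.0, 0.001, -0.001]]
ft_force: [-2.9, -1.3, 7.2]
grip_width: 0.0
```

Request:
drive_tool([
  [[0,0.03,0,0,0,0,-1],[0,0.03,0,0,0,0,-1],[0,0.03,0,0,0,0,-1]],
])

```text
time_s: 17.4
position: [0.6031, -0.0616, 0.0676]
tool_rot: [[-0.001, -0.258, 0.966], [-0.001, 0.966, 0.258], [-1.0, -0.0, -0.001]]
ft_force: [-2.4, -3.7, 7.7]
grip_width: -0.0006
```

Request:
drive_tool([
  [[0,0.03,0,0,0,0,-1],[0,0.03,0,0,0,0,-1]],
])

```text
time_s: 17.6
position: [0.6023, -0.0587, 0.0676]
tool_rot: [[-0.001, -0.258, 0.966], [-0.001, 0.966, 0.258], [-1.0, -0.0, -0.001]]
ft_force: [-2.3, -3.6, 7.7]
grip_width: -0.0001
```

Request:
drive_tool([
  [[0,0.03,0,0,0,0,-1],[0,0.03,0,0,0,0,-1]],
])

```text
time_s: 17.8
position: [0.6018, -0.056, 0.0677]
tool_rot: [[0.0, -0.258, 0.966], [-0.001, 0.966, 0.258], [-1.0, -0.001, 0.0]]
ft_force: [0.5, -4.3, 5.8]
grip_width: 0.0003
```

Request:
drive_tool([
  [[0,0.03,0,0,0,0,-1],[0,0.03,0,0,0,0,-1]],
])

```text
time_s: 18.0
position: [0.6014, -0.0531, 0.0677]
tool_rot: [[0.001, -0.258, 0.966], [-0.001, 0.966, 0.258], [-1.0, -0.001, 0.001]]
ft_force: [0.8, -3.5, 5.2]
grip_width: -0.0002
```

```bash
python3 - <<'E'
from h import *
delta([.6015,-.0567,.0677],15.0)
s=get_image('side'); save(s,'side12.png'); cv2.imwrite('pics/c13.png',cv2.resize(s['image'][215:375,370:540,::-1],None,fx=3.5,fy=3.5,interpolation=cv2.INTER_CUBIC))
E
```

```text
t 18.0 pos [ 0.6014 -0.0531  0.0677] yaw 14.96 xdown [ 1.1e-03 -9.0e-04 -1.0e+00] w -0.0002 F [ 0.85 -3.5   5.18]
shift units [-0.001 -0.07  -0.017] norm 0.07 turn x -0.001
```

View pics/c13.png

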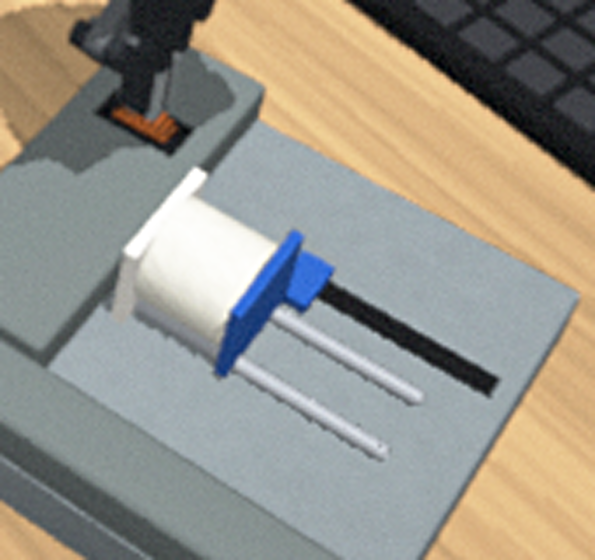

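Request:
drive_tool([
  [[0.005,0.03,0,0,0,0,-1],[0,0.03,0,0,0,0,-1]],
])

```text
time_s: 18.25
position: [0.6009, -0.0504, 0.0677]
tool_rot: [[0.002, -0.258, 0.966], [-0.001, 0.966, 0.258], [-1.0, -0.002, 0.001]]
ft_force: [1.0, -4.3, 6.9]
grip_width: -0.0001
```

Request:
drive_tool([
  [[0,0.03,0,0,0,0,-1],[0,0.02,0,0,0,0,-1]],
])

```text
time_s: 18.45
position: [0.6001, -0.0477, 0.0675]
tool_rot: [[0.002, -0.258, 0.966], [-0.001, 0.966, 0.258], [-1.0, -0.001, 0.001]]
ft_force: [1.1, -2.6, 5.8]
grip_width: 0.0005
```

```bash
python3 - <<'E'
from h import *
s=get_image('side'); save(s,'side13.png'); cv2.imwrite('pics/c14.png',cv2.resize(s['image'][215:375,370:540,::-1],None,fx=3.5,fy=3.5,interpolation=cv2.INTER_CUBIC))
g=lambda n:cv2.imread(f'pics/side{n}.png').astype(int)[270:345,410:480]
for a,b in((11,12),(12,13)): 
    D=abs(g(a)-g(b)).max(2); print(D.mean(),(D>40).sum())
for n in(10,11,12,13):
    im=cv2.imread(f'pics/side{n}.png').astype(int)[270:340,420:490]; m=(im[...,0]-im[...,2]>70); ys,xs=np.nonzero(m); print(n,m.sum(),xs.mean()+420,ys.mean()+270)
E
```

```text
15.280380952380952 566
3.341142857142857 0
10 473 455.7188160676533 303.00422832980973
11 466 450.82832618025753 300.28969957081546
12 471 447.95541401273886 298.60084925690023
13 471 447.91507430997876 298.6581740976645
```

The guide didn't move while the finger travelled another 5 mm and slipped, so it has stopped. Lifting straight up to look.

Request:
drive_tool([
  [[-0.1,0,0,0,0,0,-1],[-0.5,0,0,0,0,0,-1],[-0.8,0,0,0,0,0,-1],[-0.6,-0.4,0,0,0,0,-1],[0,-0.7,0,0,0,0,-1]],
])

```text
time_s: 19.0
position: [0.6149, -0.0994, 0.1715]
tool_rot: [[0.006, -0.261, 0.965], [-0.001, 0.965, 0.261], [-1.0, -0.002, 0.005]]
ft_force: [1.3, 1.0, -0.4]
grip_width: -0.0001
```

Request:
drive_tool([
  [[0,-0.3,-0.5,0,0,0,-1],[0,0,-0.5,0,0,0,-1],[0,0,0,0,0,0,-1],[0,0,0,0,0,0,-1]],
])

```text
time_s: 19.4
position: [0.5692, -0.1275, 0.1668]
tool_rot: [[-0.001, -0.258, 0.966], [0.001, 0.966, 0.258], [-1.0, 0.002, -0.001]]
ft_force: [0.3, -0.4, -0.3]
grip_width: -0.0001
```

```bash
python3 - <<'E'
from h import *
delta([.6015,-.0567,.0677],15.0); p=observe()['position']
d=get_image('wrist'); save(d,'wrist14.png'); cv2.imwrite('pics/c15.png',cv2.resize(d['image'][120:320,220:420,::-1],None,fx=3,fy=3,interpolation=cv2.INTER_CUBIC))
s=get_image('side'); save(s,'side14.png'); cv2.imwrite('pics/c16.png',cv2.resize(s['image'][215:375,370:540,::-1],None,fx=3.5,fy=3.5,interpolation=cv2.INTER_CUBIC))
E
```

```text
t 19.4 pos [ 0.5692 -0.1275  0.1668] yaw 14.94 xdown [-0.0013  0.0013 -1.    ] w -0.0001 F [ 0.3  -0.37 -0.33]
shift units [1.983 1.199 0.991] norm 2.52 turn x -0.001
```

View pics/wrist14.png

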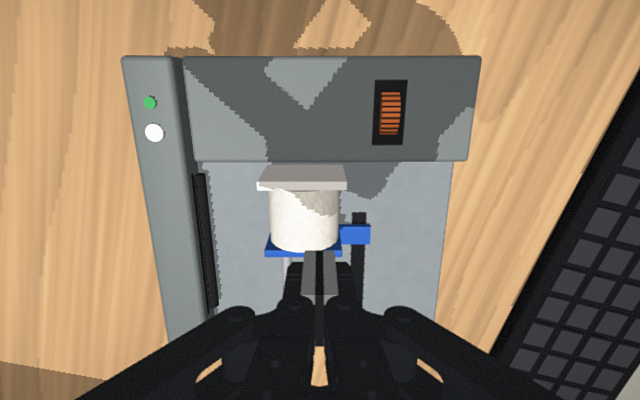

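View pics/c16.png

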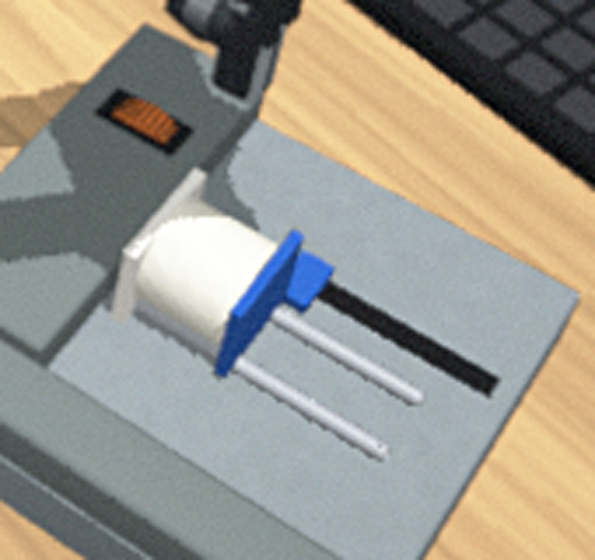

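Request:
drive_tool([
  [[-0.6,0,-0.5,0,0,0,-1],[-0.6,0.4,-0.6,0,0,0,-1],[-0.4,0.6,-0.7,0,0,0,-1],[0,0.7,-0.6,0,0,0,-1],[0,0.7,-0.5,0,0,0,-1]],
])

```text
time_s: 20.0
position: [0.3973, -0.0483, 0.2473]
tool_rot: [[-0.0, -0.258, 0.966], [0.001, 0.966, 0.258], [-1.0, 0.001, 0.0]]
ft_force: [0.1, -0.2, -0.8]
grip_width: -0.0002
```

Request:
drive_tool([
  [[0,0.5,-0.3,0,0,0,-1],[0,0,0,0,0,0,-1],[0,0,0,0,0,0,-1],[0,0,0,0,0,0,-1]],
])

```text
time_s: 20.4
position: [0.3785, -0.0295, 0.247]
tool_rot: [[-0.001, -0.258, 0.966], [0.001, 0.966, 0.258], [-1.0, 0.001, -0.001]]
ft_force: [0.4, -0.5, -0.3]
grip_width: -0.0001
```

```bash
python3 - <<'E'
from h import *
o=observe();print(o['time_s'],o['position'],o['ft_force'])
s=get_image('side'); save(s,'side15.png'); t=get_image('top'); save(t,'top15.png')
a=cv2.resize(t['image'][110:190,395:485,::-1],None,fx=8,fy=8,interpolation=cv2.INTER_CUBIC)[:600]
cv2.imwrite('pics/c17.png',a)
E
```

```text
20.4 [ 0.378501   -0.02950366  0.24695324] [ 0.39700383 -0.49308996 -0.28094212]
```

View pics/top15.png

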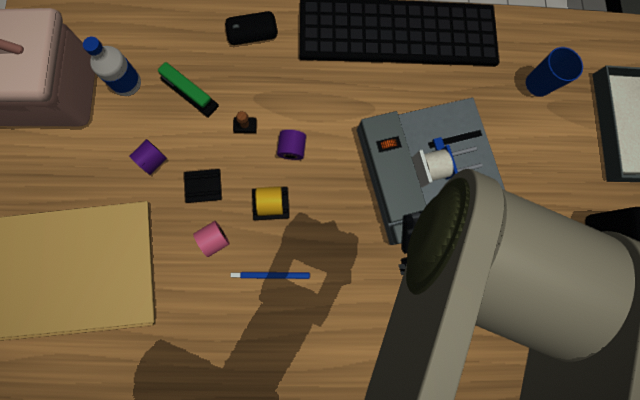

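View pics/c17.png

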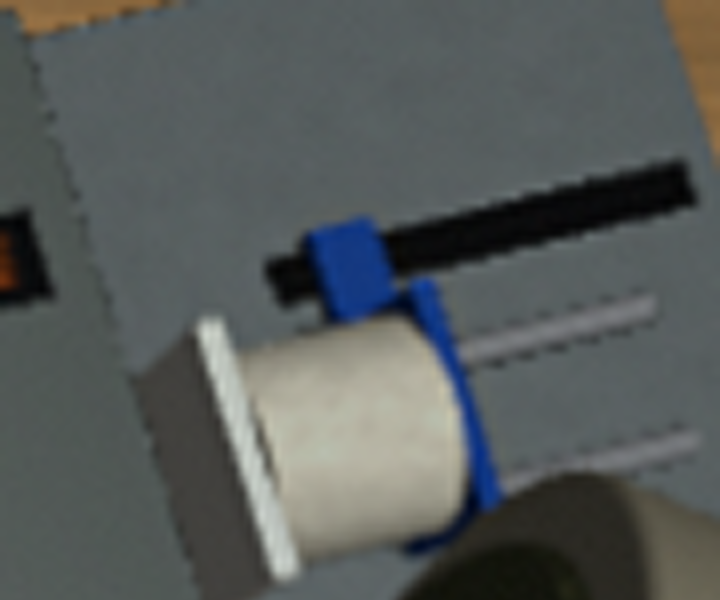

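View pics/side15.png

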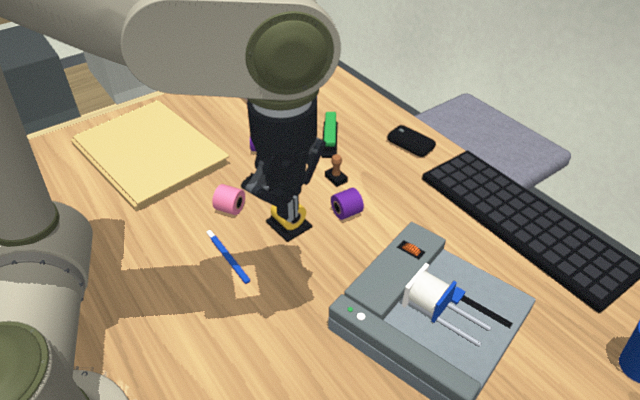

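```bash
python3 - <<'E'
from h import *
t=get_image('top'); s=get_image('side')
ya=np.radians(15);ey=np.array([-np.sin(ya),np.cos(ya),0]);ex=np.array([np.cos(ya),np.sin(ya),0]);O=np.array([.566,-.1585,0])
f=lambda d,u,v,z:((onz(d,u,v,z)-O)@ex,(onz(d,u,v,z)-O)@ey)
for n,c in [('fence',(227,318)),('fence',(300,575)),('guide',(413,285)),('guide',(485,505)),('guideR',(436,282)),('guideR',(503,500))]:
    print(n,np.round(f(t,395+c[0]/8,110+c[1]/8,.085),4))
a=cv2.resize(s['image'][255:335,390:480,::-1],None,fx=8,fy=8,interpolation=cv2.INTER_CUBIC)[:600]; cv2.imwrite('pics/c18.png',a)
E
```

```text
fence [0.027  0.0401]
fence [-0.0328  0.0418]
guide [ 0.0242 -0.0036]
guide [-0.0279 -0.0037]
guideR [ 0.0236 -0.009 ]
guideR [-0.0278 -0.0081]
```

View pics/c18.png

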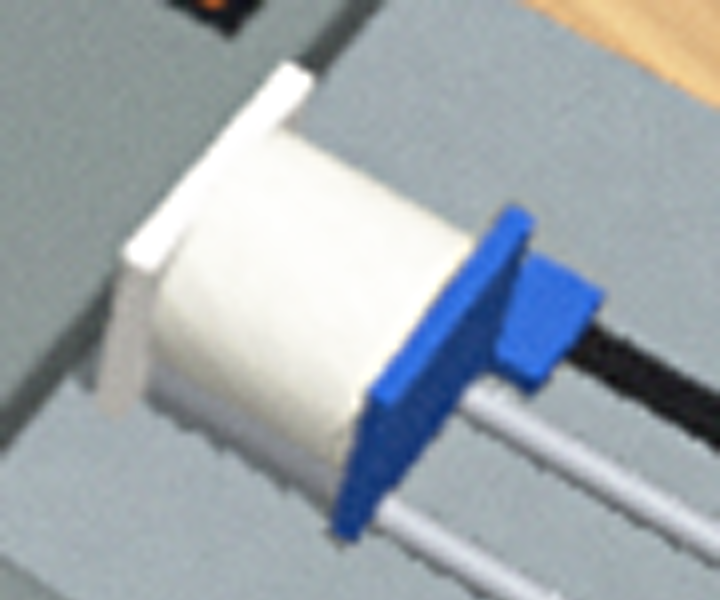

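The measured fence-to-guide gap is about 44 to 45 mm, which matches the 45 mm roll with no play. The side crop shows no gap at either end, so I'm handing in.

```bash
python3 -c "
from rig import *
print(close_job())"
```

```text
the job is handed in; nothing more can be done
None
```

I loaded the white roll onto the rails, closed the blue guide on it with the thumbwheel, moved the arm clear, and handed the job in at about 20.6 s. No verdict was reported.

- **Roll:** I gripped it lightly across its diameter (25 N), lowered it onto the rails until I felt contact at about 4 N, and let go. The pictures showed it straight between fence and guide.
- **Wheel:** With shut fingertips I found the crown by feel, about 7.7 mm above the deck, and rolled it towards the printer's left in three strokes. I aimed for 4–8 N; the force read 10 N once while I was finding the crown.
- **Guide stopped:** In the last 5 mm of the third stroke the finger slipped and the sideways force rose. The guide did not move between pictures.
- **Gap:** In the top picture the fence-to-guide gap measured about 44–45.5 mm, against the roll's 45 mm. The side crop shows no gap at either end.
- **Disagreement:** The fixed cameras and the wrist camera differed by about 3.5 mm on the printer's x position. I went with the wrist camera, which saw the roll and the fence together. A thin dark line between roll and fence in the top picture looks like the shaded end face, not a gap.
- **Surroundings:** In the last pictures the yellow roll and the other things looked unmoved, and the arm stood clear, touching nothing.

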